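First in, first out: issue the oldest box from a sloped lane and load the next one behind

ROBOT

A 6-joint arm with a two-finger parallel gripper is mounted at the origin on a cart in front of the work surface, level with it; the furniture and walls round the work are solid. World frame = base frame: x ahead of the robot, y to its left, z up, the work surface at z = 0. Lengths are in mm, angles in rad, forces in N, time in s.
With the tool pointing down it reaches from about 300 to 775 mm from the base axis. Payload 14.6 kg.
Tool frame: the origin (TCP) lies between the finger pads; the fingertips stand 8 mm ahead of it and the grasp point (between the pads) lies 11 mm behind it; y points along the fingers, x is the direction in which the jaws open and shut, and the axes are right-handed (so a half turn about y gives the same grasp; the last joint's range is limited). The gripper opens to 94 mm and grips with 3 to 60 N. Pads are 16 mm wide; open, the fingers measure 119 mm over their backs; the gripper's body (75 mm by 177 mm) begins 78 mm behind the grasp point.
Start: joints at [-1.311, 0.3, 1.521, -0, 1.321, -0.067], TCP at [176.551, -520.883, 213.446] pointing down, gripper open.
Joint ranges: [-3.03, 3.03], [-0.79, 2.21], [0.23, 2.52], [-1.04, 4.18], [0, 3.07], [-2.55, 2.55]. Speed limits (rad/s): [2.22, 2.22, 2.57, 3.14, 3.14, 3.14].

INTERFACE

Orientations are given as [roll, pitch, yaw] about the fixed x, y, z axes, in that order (R = Rz(yaw) Ry(pitch) Rx(roll)).
In Python, from cell import read_state, imaging, order gives the robot as it stands. The module is installed in compiled form; this text tells all that it offers.
- The arm moves only by the shell command python3 -m handwheel 'ROWS' [FORCE]. ROWS is JSON, a list that holds one entry, the list of rows, each a list of 7 numbers: the shift along the tool's x, y, z in mm, then the turn, a rotation vector about the tool's x, y, z in degrees, then the opening, from -1 (shut) to 1 (fully open), so that 0 is half open. A call has 1 to 5 rows; each row is the pose to reach, as a shift and turn from the pose measured when the call began, along the tool's axes at that moment; what a row does not reach only later rows make up. A row lasts 1/12 s, in which the tool goes at most 41.7 mm and 7.16 degrees, less where a joint would pass 70% of its speed; a pose out of reach is approached as far as the arm can. A call with a gripper value outside its range is refused whole. The fingers move at their own pace and stop on an object; FORCE is the grip in N (left out, the last holds). Time passes only in rows, so rows that repeat a pose let the fingers close. It gives the time, the measured TCP pose, the force and the opening at its end, in the units of the state.
- read_state(): the state, without advancing time (a new reading comes with each control period).
- imaging.camera(name): name is "side" or "top" or "wrist"; returns (picture, depth): 420x560x3 uint8, red, green, blue; 420x560 float32, mm along the optical axis (not along the pixel's ray), 0 where there is no reading.
- imaging.get_calibration(name): a dict with "mtx" (3x3 intrinsics, pixels), "world_from_camera" (4x4, takes a point from camera to world coordinates); the wrist camera has in their place "hand_eye" (4x4, takes a point from camera to tool coordinates, whose origin is the TCP and whose axes are the tool frame's). Camera axes: x right, y down, z forward; pixel columns grow to the right and rows downward; lengths in mm; the calibration is good to about 2 mm. The wrist camera is an equidistant fisheye: a pixel r from the principal point sees the ray r / f radians off the axis. A picture is of the moment at which its call begins: read the wrist's pose just before it. get_calibration takes no time and is no camera call.
- order.sign_off(): hands the job in, once; it reports no verdict.
The state is a dict: "clock": time; "joints": joint angles; "qd": joint speeds; "effort": joint torques, N m; "eef_pos": TCP position; "eef_rot": TCP orientation; "wrist_force": force on the tool from outside, world axes, zero at the start; "moment": the same for the moment, N m; "finger_gap": finger opening in mm.
Only numpy, scipy, OpenCV 4.12 (cv2) and the standard library are available. Lean on these libraries where they do the work, as an engineer would, in place of code of your own. Each camera call takes 0.05 s, during which the arm holds its last target.

TASK

First take the oldest stock box (the blue-lidded one at the low front end of the sloped lane, against the red stop) and lay it flat on the blue tray. Then load the green-lidded box from the pile into the lane behind the remaining blue one, lid up, and ease the row down the lane until it is snug, with no gap at the red stop or between the two boxes and without ramming the stop; the yellow-lidded box that lies on the green one has to come off first and must end squarely back on the yellow-lidded bottom box, which stays where it stands. Leave the other things on the bench alone.

Things in the scene. Friction and masses are not known exactly. Their poses are not given: they have to be found in the camera images.
- lane_deck: sloped aluminium lane with white slide strips, fixed on legs. Origin: on the sliding surface, midway across, at the inner face of the red stop at the low front end (24 mm above the bench). x runs up the lane (18 degrees above level, away from the robot and to its right), y across, z square to the surface. Inside 240 x 58 mm: room for three boxes in a row, 72 mm side along it; two are in it. Upper end open.
- lane_top (a point): middle of the lane's open upper end, on the sliding surface, 240 mm up from the stop. Side rails 8 mm high, flared outward above that as a lead-in, to 15 mm above the surface and 39 mm from the middle line. Friction just about balances the slope: a box in the lane may slide down by itself or hang up anywhere and need a push of a few newtons.
- lane_stop: the red stop plate across the low end of the lane, 5 mm thick, standing 20 mm above the sliding surface; same origin and axes as the lane deck (origin at its inner face). More than 50 N on it counts as ramming.
- old_box_c (a point): stock box 72 x 50 x 44 mm (long side along its x, 50 mm along y, 44 mm along z), cardboard with a blue lid (does not open), 0.13 to 0.25 kg; point at its centre, 22 mm above its underside; axes are the box's own. The oldest: at the start the front one in the lane, against the red stop, tilted with the lane.
- next_box_c (a point): stock box 72 x 50 x 44 mm (long side along its x, 50 mm along y, 44 mm along z), cardboard with a blue lid (does not open), 0.13 to 0.25 kg; point at its centre, 22 mm above its underside; axes are the box's own. At the start the second one in the lane, up the lane behind the oldest, touching it or about 1 mm off.
- new_box_c (a point): stock box 72 x 50 x 44 mm (long side along its x, 50 mm along y, 44 mm along z), cardboard with a green lid (does not open), 0.13 to 0.25 kg; point at its centre, 22 mm above its underside; axes are the box's own. The box to load: at the start the middle one of the pile of three, its edges parallel to the pile's within a few degrees.
- top_box_c (a point): stock box 72 x 50 x 44 mm (long side along its x, 50 mm along y, 44 mm along z), cardboard with a yellow lid (does not open), 0.13 to 0.25 kg; point at its centre, 22 mm above its underside; axes are the box's own. At the start the top one of the pile of three, on the green-lidded one.
- base_box_c (a point): stock box 72 x 50 x 44 mm (long side along its x, 50 mm along y, 44 mm along z), cardboard with a yellow lid (does not open), 0.13 to 0.25 kg; point at its centre, 22 mm above its underside; axes are the box's own. The bottom one of the pile, standing on the bench beyond the lane, to the right of its upper end; it stays there (at most 25 mm of shift).
- tray: shallow blue tray, 135 mm (x) by 190 mm (y), fixed on the bench alongside the lane on its right, empty; origin under its centre on the bench, its floor 4 mm and its rim 9 mm above the bench.
- loupe: bystander: black eye loupe, 41 mm wide, 31 mm high; origin at the centre of its underside. Leave it (at most 30 mm of shift).
- tape_roll: bystander: white roll of tape lying flat, 80 mm across, 18 mm high; origin at the centre of its underside. Leave it (at most 30 mm of shift).
- micrometer: bystander: steel micrometer 44 x 130 x 16 mm lying flat; origin at the centre of its underside. Leave it (at most 30 mm of shift).
Mind the look-alikes: they are no part of the job. What is shaped like the part that bears top_box_c but pink is not meant.

How it is judged:
By the outcome, as a careful person would: the job done as asked, in the order asked, and still so for the second after the job is handed in, with the robot touching nothing.
It also fails if it takes over 72 s, if anything falls off the work surface, if the arm or the gripper's body presses on something with over 40 N, if the wrist force passes 120 N, or if a joint passes its speed limit or range.

## Working session

There is one attempt and no reset: what is moved stays moved. The work goes in short steps, Python scripts to look and compute and a shell command to move; the robot and the scene stay as the last step left them, time stands still between calls to the robot, and variables do not carry over. Pictures are saved under pics/ and viewed, and the job is handed in when it is done.

```bash
ls; mkdir -p pics; python3 - <<'E'
from cell import read_state, imaging
import cv2
print(read_state())
for n in ["top","side","wrist"]:
    p,d=imaging.camera(n); cv2.imwrite(f"pics/{n}0.png",p[:,:,::-1]); 
    import numpy as np; np.save(f"pics/{n}0.npy",d)
    c=imaging.get_calibration(n)
    print(n,{k:np.round(v,3).tolist() if not isinstance(v,str) else v for k,v in c.items()})
E
```

```text
pics
{'clock': 0.0, 'joints': array([-1.31057737e+00,  3.00502116e-01,  1.52158687e+00,  6.21671708e-06,
        1.32067908e+00, -6.65912173e-02]), 'qd': array([-1.51143731e-03, -1.74385928e-04,  3.04644494e-04,  2.17502401e-04,
       -1.75172463e-03,  2.58731850e-05]), 'effort': array([ 1.70137955e-03, -5.31800365e+01, -3.52734625e+01,  7.08798040e-02,
        2.44703132e-02, -1.32747095e-04]), 'eef_pos': array([ 176.50160133, -520.64495987,  212.86685818]), 'eef_rot': array([-1.57071210e+00,  1.17240795e-03, -1.24398765e+00]), 'wrist_force': array([ 0.71619069,  0.48453845, -0.90051985]), 'moment': array([-0.04247095,  0.0025231 , -0.0099166 ]), 'finger_gap': 94.3342018552356}
top {'mtx': [[381.542, 0.0, 278.553], [0.0, 381.542, 208.982], [0.0, 0.0, 1.0]], 'world_from_camera': [[-0.017, -0.993, 0.118, 366.297], [-1.0, 0.017, -0.001, -317.193], [-0.001, -0.118, -0.993, 958.437], [0.0, 0.0, 0.0, 1.0]]}
side {'mtx': [[386.661, 0.0, 281.166], [0.0, 386.661, 211.103], [0.0, 0.0, 1.0]], 'world_from_camera': [[0.998, 0.048, -0.049, 515.635], [0.069, -0.621, 0.781, -977.823], [0.007, -0.782, -0.623, 614.488], [0.0, 0.0, 0.0, 1.0]]}
wrist {'mtx': [[325.192, 0.0, 282.295], [0.0, 325.192, 213.358], [0.0, 0.0, 1.0]], 'hand_eye': [[1.0, 0.0, -0.001, -1.148], [0.001, -0.282, 0.959, -171.082], [-0.0, -0.959, -0.282, 82.596], [0.0, 0.0, 0.0, 1.0]]}
```

View pics/top0.png

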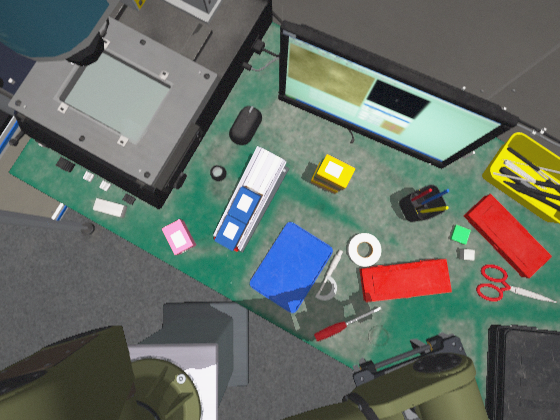

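View pics/side0.png

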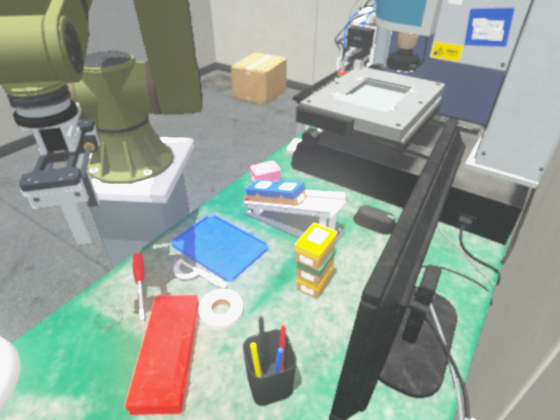

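View pics/wrist0.png

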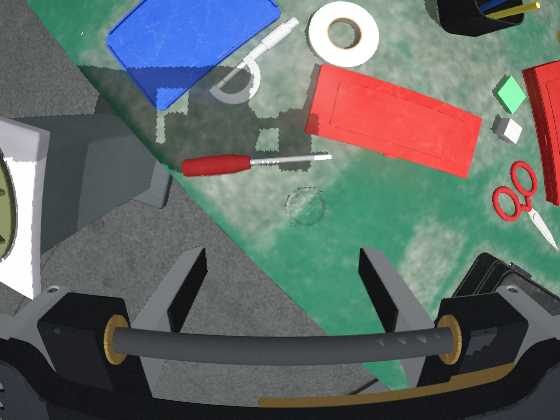

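```bash
cat > h.py <<'E'
import numpy as np, cv2
from cell import read_state, imaging
from scipy.spatial.transform import Rotation as Ro
def pw(name,u,v,d,T=None):
    c=imaging.get_calibration(name); K=c["mtx"]
    p=np.array([(u-K[0,2])/K[0,0]*d,(v-K[1,2])/K[1,1]*d,d,1])
    return (c["world_from_camera"]@p)[:3]
def cloud(name,d,box=None):
    c=imaging.get_calibration(name); K=c["mtx"]
    v,u=np.mgrid[:d.shape[0],:d.shape[1]]
    P=np.stack([(u-K[0,2])/K[0,0]*d,(v-K[1,2])/K[1,1]*d,d,np.ones_like(d)],-1)
    return (P@c["world_from_camera"].T)[...,:3]
def proj(name,p):
    c=imaging.get_calibration(name); T=np.linalg.inv(c["world_from_camera"])
    q=T@np.append(p,1); K=c["mtx"]
    return K[0,0]*q[0]/q[2]+K[0,2],K[1,1]*q[1]/q[2]+K[1,2]
def pose():
    s=read_state(); return s["eef_pos"],Ro.from_euler("xyz",s["eef_rot"]).as_matrix()
E
python3 - <<'E'
import cv2,numpy as np
p=cv2.imread("pics/top0.png"); c=p[140:320,195:375]
cv2.imwrite("pics/t0c.png",cv2.resize(c[:120],None,fx=4.4,fy=4.4,interpolation=cv2.INTER_CUBIC)) 
p=cv2.imread("pics/side0.png"); c=p[160:305,230:380]
cv2.imwrite("pics/s0c.png",cv2.resize(c,None,fx=4,fy=4,interpolation=cv2.INTER_CUBIC)) 
from h import *
d=np.load("pics/top0.npy");W=cloud("top",d)
for u,v in [(276,152),(240,203),(230,232),(244,197),(334,170),(325,240),(350,170),(290,265),(320,300),(210,250)]:
    print(u,v,W[v,u].round(1))
E
```

```text
276 152 [ 628.7 -314.1   -1. ]
240 203 [ 483.9 -230.7   99. ]
230 232 [ 419.7 -205.    77. ]
244 197 [ 496.4 -240.5  106.1]
334 170 [ 549.4 -441.9  131.8]
325 240 [ 400.3 -433.3   -1.3]
350 170 [ 548.8 -477.3  131.7]
290 265 [ 339.9 -344.1    2.6]
320 300 [ 253.2 -416.3   -0.9]
210 250 [ 380.3 -145.    -1. ]
```

View pics/t0c.png

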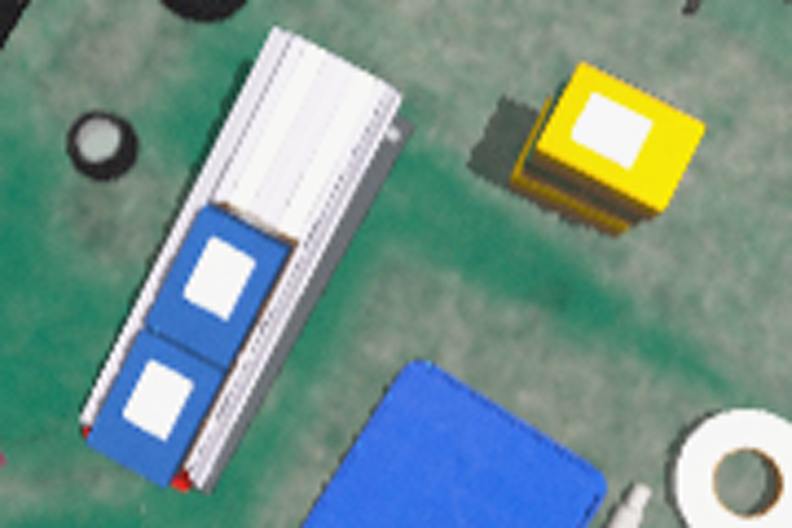

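View pics/s0c.png

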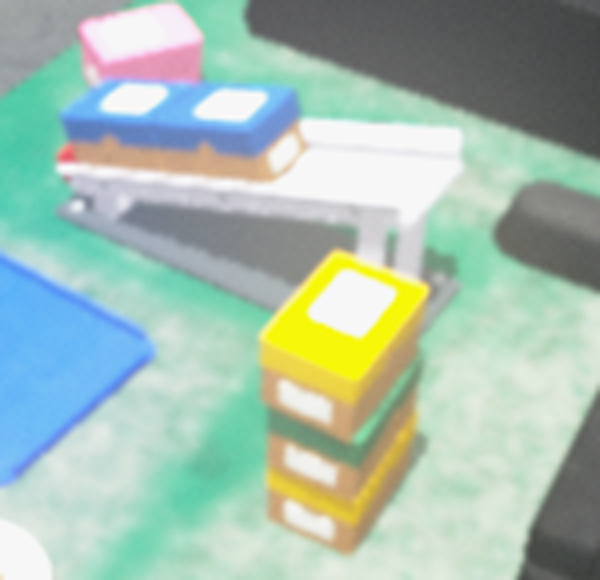

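```bash
python3 - <<'E'
from h import *
for cam in ["top","side"]:
    d=np.load(f"pics/{cam}0.npy");W=cloud(cam,d).reshape(-1,3)
    im=cv2.imread(f"pics/{cam}0.png"); hsv=cv2.cvtColor(im,cv2.COLOR_BGR2HSV).reshape(-1,3).astype(int)
    x,y,z=W.T
    def rect(m,nm):
        P=W[m]; 
        if len(P)<5: print(nm,len(P));return
        r=cv2.minAreaRect(P[:,:2].astype(np.float32)); print(cam,nm,len(P),np.round(r[0],1),np.round(r[1],1),round(r[2],1),'zmed',np.median(P[:,2]).round(1), cv2.boxPoints(r).round(1).tolist())
        A=np.c_[P[:,:2],np.ones(len(P))]; c=np.linalg.lstsq(A,P[:,2],rcond=None)[0]; print('   slope dir',np.degrees(np.arctan2(c[1],c[0])).round(1),'ang',np.degrees(np.arctan(np.hypot(c[0],c[1]))).round(2),'z at cen',(c@[*r[0],1]).round(1))
    reg=(x>380)&(x<680)&(y>-340)&(y<-170)
    rect((x>340)&(x<580)&(y>-340)&(y<-150)&(z>60)&(z<130),'blue lids')
    rect(reg&(z>12)&(z<135),'lane all')
    rect((x>480)&(x<620)&(y<-390)&(y>-520)&(z>126),'yellow top')
    rect((x>480)&(x<620)&(y<-390)&(y>-520)&(z>15),'pile')
    hh=hsv[:,0]; 
    rect((hh>100)&(hh<125)&(hsv[:,1]>150)&(z<14)&(z>-3)&(x>200)&(x<480)&(y<-240)&(y>-480),'tray')
    rect(((hh<8)|(hh>172))&(hsv[:,1]>150)&(x>330)&(x<480)&(y<-130)&(y>-300),'red stop')
E
```

```text
top blue lids 2677 [ 492.4 -244.9] [ 77.3 234.8] 60.3 zmed 83.9 [[371.29998779296875, -220.3000030517578], [575.2000122070312, -336.70001220703125], [613.5, -269.5], [409.6000061035156, -153.10000610351562]]
   slope dir -55.8 ang 2.88 z at cen 84.8
top lane all 3643 [ 530.3 -252.3] [299.  164.4] 0.0 zmed 81.7 [[380.70001220703125, -170.10000610351562], [380.79998779296875, -334.6000061035156], [679.7999877929688, -334.5], [679.7999877929688, -170.10000610351562]]
   slope dir -108.4 ang 20.22 z at cen 77.2
top yellow top 739 [ 549.4 -445.8] [72.1 50.4] 61.6 zmed 132.2 [[510.1000061035156, -465.5], [554.4000244140625, -489.5], [588.7000122070312, -426.20001220703125], [544.4000244140625, -402.1000061035156]]
   slope dir -53.4 ang 0.42 z at cen 132.1
top pile 1062 [ 551.  -442.8] [79.  51.5] 60.4 zmed 131.3 [[509.20001220703125, -464.3999938964844], [554.0, -489.8999938964844], [592.9000244140625, -421.20001220703125], [548.0999755859375, -395.79998779296875]]
   slope dir -47.9 ang 42.77 z at cen 118.9
top tray 4170 [ 335.6 -346.1] [135.7 190.5] 56.7 zmed 3.6 [[218.6999969482422, -3
[... 1036 characters left out ...]
6000061035156], [552.4000244140625, -491.6000061035156], [587.2999877929688, -427.0], [542.7999877929688, -402.8999938964844]]
   slope dir 103.6 ang 0.74 z at cen 131.3
side pile 2198 [ 549.6 -445.3] [79.4 53.4] 62.7 zmed 103.7 [[507.70001220703125, -468.29998779296875], [555.2000122070312, -492.79998779296875], [591.5999755859375, -422.29998779296875], [544.0999755859375, -397.79998779296875]]
   slope dir 119.0 ang 39.79 z at cen 106.2
side tray 1448 [ 335.3 -347.4] [134.3 189. ] 56.3 zmed 3.0 [[219.39999389648438, -350.79998779296875], [376.70001220703125, -455.70001220703125], [451.20001220703125, -344.0], [294.0, -239.10000610351562]]
   slope dir -87.0 ang 0.23 z at cen 3.4
red stop 0
```

```bash
python3 - <<'E'
from h import *
from scipy.optimize import minimize
for cam in ["top","side"]:
    d=np.load(f"pics/{cam}0.npy");W=cloud(cam,d).reshape(-1,3)
    im=cv2.imread(f"pics/{cam}0.png"); hsv=cv2.cvtColor(im,cv2.COLOR_BGR2HSV).reshape(-1,3).astype(int)
    x,y,z=W.T;hh=hsv[:,0]
    m=(hh>100)&(hh<125)&(hsv[:,1]>120)&(x>340)&(x<580)&(y>-340)&(y<-150)&(z>55)
    P=W[m]; 
    # top plane: fixed 18deg slope, find psi
    def fit(P,thr=2):
        Q=P
        for i in range(6):
            A=np.c_[Q[:,:2],np.ones(len(Q))]; c=np.linalg.lstsq(A,Q[:,2],rcond=None)[0]
            r=P[:,2]-np.c_[P[:,:2],np.ones(len(P))]@c; Q=P[abs(r)<thr]
        return c,Q
    c,Q=fit(P); print(cam,'lid plane slope',np.degrees(np.arctan(np.hypot(*c[:2]))),'dir',np.degrees(np.arctan2(c[1],c[0])),len(P),len(Q))
    n=np.array([-c[0],-c[1],1]);n/=np.linalg.norm(n)
    # lane frame guess
    psi=np.radians(-29.6); t=np.radians(18)
    ex=np.array([np.cos(t)*np.cos(psi),np.cos(t)*np.sin(psi),np.sin(t)]); ey=np.array([-np.sin(psi),np.cos(psi),0]); ez=np.cross(ex,ey)
    R=np.c_[ex,ey,ez]
    L=Q@R; 
    r=cv2.minAreaRect(L[:,:2].astype(np.float32)); print('lid rect in lane-ish axes',r, 'z',np.median(L[:,2]))
    print('  center world',R@[*r[0],np.median(L[:,2])])
    # deck pts
    Lw=W@R; cen=np.array([*r[0],np.median(L[:,2])])
    dk=(abs(Lw[:,0]-cen[0]-140)<50)&(abs(Lw[:,1]-cen[1])<24)&(abs(Lw[:,2]-cen[2]+44)<10)
    print('  deck height rel lid',np.median(Lw[dk,2])-cen[2],dk.sum(), 'slope',[np.degrees(np.arctan(np.hypot(*fit(W[dk])[0][:2]))),np.degrees(np.arctan2(*fit(W[dk])[0][1::-1]))])
    la=(Lw[:,2]-cen[2]>-60)&(Lw[:,2]-cen[2]<-20)&(abs(Lw[:,1]-cen[1])<60)&(Lw[:,0]-cen[0]>75)&(Lw[:,0]-cen[0]<230)
    print('  upper deck x max',(Lw[la,0].max()-cen[0]),'y range',Lw[la,1].min()-cen[1],Lw[la,1].max()-cen[1])
    q=Lw[la]-cen
    for lo in range(-48,48,4):
        k=(q[:,1]>=lo)&(q[:,1]<lo+4)
        if k.sum(): print('   ',lo,k.sum(),np.median(q[k,2]).round(1),q[k,0].max().round(1),end=';')
    print()
    k=(abs(Lw[:,0]-cen[0])<90)&(abs(Lw[:,1]-cen[1])<40)&((hh<8)|(hh>172))&(hsv[:,1]>130)
    print('red',(Lw[k]-cen).round(1).tolist()[:30])
E
```

```text
top lid plane slope 73.15719382516077 dir -116.39829939936686 991 14
lid rect in lane-ish axes ((504.22247314453125, 30.541114807128906), (2.227942705154419, 142.85250854492188), 87.68524169921875) z -69.8211226707532
  center world [ 450.80681887 -220.96879493   89.40947946]
  deck height rel lid -45.11453864007055 657 slope [np.float64(17.801062339443227), np.float64(-29.063933574407983)]
  upper deck x max 165.67358608800453 y range -38.78763969188839 38.27646420638446
    -40 48 -30.5 164.3;    -36 63 -33.1 164.7;    -32 48 -36.6 165.4;    -28 66 -46.3 165.4;    -24 66 -45.5 164.5;    -20 65 -44.8 165.1;    -16 69 -43.9 165.5;    -12 62 -45.1 165.3;    -8 65 -45.8 165.1;    -4 64 -45.9 163.9;    0 68 -45.8 164.8;    4 67 -45.8 165.6;    8 70 -45.0 165.7;    12 64 -44.2 165.5;    16 60 -43.9 165.2;    20 63 -45.7 163.2;    24 70 -46.1 165.1;    28 96 -37.3 165.4;    32 79 -32.0 165.3;    36 32 -30.8 161.3;
red [[-75.4, 31.1, -24.7], [-76.8, 29.7, -22.6], [-73.5, -26.1, -32.6], [-73.2, -28.0, -35.1], [-74.3, -25.9, -25.4], [-74.5, -27.6, -29.3], [-73.5, -29.7, -29.9], [-76.8, -25.2
[... 448 characters left out ...]
id -44.59733545568892 297 slope [np.float64(17.738367048591094), np.float64(-28.186004825131576)]
  upper deck x max 168.0079939047406 y range -39.44356260669265 39.623234131840476
    -40 46 -30.0 165.1;    -36 133 -40.6 167.4;    -32 90 -44.9 166.8;    -28 14 -56.3 166.9;    -24 5 -45.6 167.2;    -20 7 -43.2 166.7;    -16 21 -43.5 166.5;    -12 29 -44.0 167.6;    -8 26 -44.9 166.9;    -4 36 -45.4 166.5;    0 35 -45.0 167.0;    4 36 -45.1 166.8;    8 52 -44.6 168.0;    12 43 -43.7 167.5;    16 32 -43.6 166.9;    20 16 -44.6 166.7;    24 34 -45.0 167.7;    28 179 -39.3 167.7;    32 75 -32.3 167.1;    36 36 -30.0 165.5;
red [[-73.9, -24.1, -26.2], [-73.0, -29.2, -26.0], [-72.3, -26.7, -27.4]]
```

```bash
cat >> h.py <<'E'
psi=np.radians(-29.6); t=np.radians(18)
ex=np.array([np.cos(t)*np.cos(psi),np.cos(t)*np.sin(psi),np.sin(t)]); ey=np.array([-np.sin(psi),np.cos(psi),0]); ez=np.cross(ex,ey)
RL=np.c_[ex,ey,ez]
E
python3 - <<'E'
from h import *
for cam in ["top","side"]:
    d=np.load(f"pics/{cam}0.npy");W=cloud(cam,d).reshape(-1,3); L=(W-np.array([449.3,-221.4,88.5]))@RL
    xs=np.arange(-70,165,10.); a=[];b=[]
    for x0 in xs:
        k=(abs(L[:,0]-x0)<5)&(L[:,2]>-37)&(L[:,2]<-26)&(abs(L[:,1])<45)
        a.append(np.percentile(L[k,1],3) if k.sum() else np.nan); b.append(np.percentile(L[k,1],97) if k.sum() else np.nan)
    a=np.array(a);b=np.array(b); print(cam,np.round(a,1),np.round(b,1))
    for q in (a,b):
        k=~np.isnan(q); c=np.polyfit(xs[k],q[k],1); print(np.degrees(c[0]),c[1])
    k=(abs(L[:,2])<3)&(abs(L[:,1])<35)&(abs(L[:,0])<90); 
    r=cv2.minAreaRect(L[k][:,:2].astype(np.float32)); print('lids',r,np.median(L[k,2]))
    for s in (-1,1):
        kk=k&(s*L[:,0]>2)
        r=cv2.minAreaRect(L[kk][:,:2].astype(np.float32)); print(s,r)
E
```

```text
top [-36.2 -37.  -36.6 -36.  -36.5 -36.6 -37.3 -37.2 -36.8 -37.  -36.3 -36.8
 -36.6 -37.6 -36.4 -37.4 -37.2 -37.  -36.9 -36.9 -36.8 -37.5 -37.4 -37.3] [38.4 37.9 38.2 38.3 38.3 38.9 39.4 39.4 38.3 39.  39.1 39.  38.9 39.
 38.4 38.6 37.9 38.7 38.8 38.2 38.5 38.3 38.4 38.1]
-0.1924089190712808 -36.74108221273825
-0.03849843076051375 38.61756220616327
lids ((0.5167770385742188, 0.7908401489257812), (50.27027893066406, 145.32589721679688), 89.78297424316406) -0.02768009407215475
-1 ((-37.12269973754883, 0.8640842437744141), (50.092838287353516, 69.89225769042969), 88.99723052978516)
1 ((37.75885772705078, 0.7666130065917969), (50.068050384521484, 70.85672760009766), 89.74755096435547)
side [-38.9 -38.7 -38.7 -38.1 -37.4 -39.2 -37.9 -38.8 -40.5 -39.7 -38.6 -39.2
 -38.  -38.7 -37.8 -38.6 -40.3 -38.9 -38.8 -39.5 -38.7 -39.2 -38.6 -39.2] [-22.4 -22.7 -22.3 -23.5 -23.2 -22.7 -22.1 -20.5 -22.8 -22.6 -23.2 -23.1
 -22.8  36.4  34.4  35.2  37.3  35.1  35.5  35.7  36.   37.8  35.6  37. ]
-0.1285287821435129 -38.74060139381154
20.945794597782985 -12.200042836080925
lids ((-1.3553085327148438, -0.00350189208984375), (146.95896911621094, 52.893333435058594), 0.5462102293968201) -0.38207381757758924
-1 ((-38.572044372558594, -0.17017745971679688), (72.3951416015625, 52.766441345214844), 1.0378721952438354)
1 ((37.163238525390625, -0.8584880828857422), (49.73564529418945, 70.0412368774414), 89.42212677001953)
```

```bash
sed -i 's/-29.6/-29.7/' h.py; cat >> h.py <<'E'
C=np.array([449.3,-221.4,88.5])  # lid junction centre, 44 above deck
def lane(x,y=0,z=0): # x from stop, z above surface
    return C+RL@np.array([x-73.5,y,z-44])
def Rtool(yaw,tilt=0):
    # tool down, tool x at yaw deg
    R=Ro.from_euler("xyz",[-np.pi/2,0,np.radians(yaw)]).as_matrix(); return R
RLT=np.c_[-ey,-ez,np.cross(-ey,-ez)]  # tool x=-ey (yaw -119.7), y=-ez
def go(p,R):
    P,Rc=pose(); s=Rc.T@(np.array(p)-P); r=np.degrees(Ro.from_matrix(Rc.T@R).as_rotvec())
    print('shift',s.round(1),'rot',r.round(2),'dist',np.linalg.norm(s).round(1),np.linalg.norm(r).round(1),'rows',max(np.linalg.norm(s)/41.7,np.linalg.norm(r)/7.16).round(1))
def st():
    s=read_state(); print('t',round(s['clock'],2),'pos',s['eef_pos'].round(1),'rot',np.degrees(s['eef_rot']).round(2),'F',s['wrist_force'].round(1),'gap',round(s['finger_gap'],1),'lane',((s['eef_pos']-lane(0))@RL).round(1),'j',s['joints'].round(2))
E
python3 - <<'E'
from h import *
print(RLT, np.degrees(Ro.from_matrix(RLT).as_euler("xyz")))
print('stop',lane(0), 'top',lane(240)); go(lane(36.2,0,27+110),RLT)
d=np.load("pics/top0.npy");W=cloud("top",d); print(W[249,350],W[249,380])
E
```

```text
[[-0.49545867  0.2684219   0.82611766]
 [-0.86863151 -0.15310515 -0.4712092 ]
 [-0.         -0.95105652  0.30901699]] [ -72.     0.  -119.7]
stop [ 400.39091543 -193.50275069   23.9407642 ] top [ 598.65915433 -306.59295753   98.10484285]
shift [-243.9   47.8  311.8] rot [16.93 48.01 -7.65] dist 398.8 51.5 rows 9.6
[ 376.59809836 -491.54657163   18.02384795] [ 375.33326868 -564.64170457   19.56877664]
```

```bash
for i in 1; do python3 -m handwheel '[[[-244,48,312,16.9,48,-7.7,0.55],[-244,48,312,16.9,48,-7.7,0.55],[-244,48,312,16.9,48,-7.7,0.55],[-244,48,312,16.9,48,-7.7,0.55],[-244,48,312,16.9,48,-7.7,0.55]]]' 20; done; python3 -c "
from h import *
st();go(lane(36.2,0,27+90),RLT)"
```

```text
clock: 0.57
eef_pos: [290.3, -346.2, 187.9]
eef_rot: [-1.348, -0.028, -1.839]
wrist_force: [1.4, -0.3, -0.6]
finger_gap: 72.7
t 0.57 pos [ 290.3 -346.2  187.9] rot [ -77.26   -1.59 -105.39] F [ 1.4 -0.3 -0.6] gap 72.7 lane [  31.7 -187.2  162.1] j [-1.03 -0.01  1.95  0.16  1.02  0.73]
shift [-178.    49.8   54.3] rot [ 5.03 14.22 -2.27] dist 192.6 15.3 rows 4.6
```

```bash
python3 -m handwheel '[[[-178,50,54,5,14.2,-2.3,0.55],[-178,50,54,5,14.2,-2.3,0.55],[-178,50,54,5,14.2,-2.3,0.55],[-178,50,54,5,14.2,-2.3,0.55],[-178,50,54,5,14.2,-2.3,0.55]]]' 20; python3 - <<'E'
from h import *
st();go(lane(36.2,0,27+20),RLT)
p,d=imaging.camera("wrist"); cv2.imwrite("pics/w1.png",p[:,:,::-1])
E
```

```text
clock: 0.98
eef_pos: [399.2, -190.6, 146.0]
eef_rot: [-1.256, -0.0, -2.089]
wrist_force: [1.1, -0.8, 0.3]
finger_gap: 73.0
t 0.98 pos [ 399.2 -190.6  146. ] rot [-7.1950e+01 -2.0000e-02 -1.1971e+02] F [ 1.1 -0.8  0.3] gap 73.0 lane [ 35.4   2.  116.8] j [-0.53 -0.03  2.1   0.    0.76  1.56]
shift [ 1.9 69.8  0.8] rot [-0.05 -0.01  0.02] dist 69.9 0.1 rows 1.7
```

View pics/w1.png

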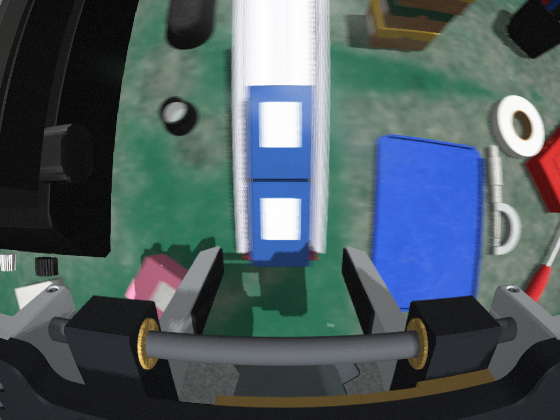

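```bash
python3 -m handwheel '[[[0,35,0.8,0,0,0,0.55],[0,70,0.8,0,0,0,0.55],[0,90,0.8,0,0,0,0.55],[0,90,0.8,0,0,0,0.55]]]' 20; python3 - <<'E'
from h import *
st()
p,d=imaging.camera("wrist"); cv2.imwrite("pics/w2.png",p[:,:,::-1])
p,d=imaging.camera("side"); cv2.imwrite("pics/s2.png",cv2.resize(p[140:260,200:380,::-1],None,fx=4,fy=4))
E
```

```text
clock: 1.37
eef_pos: [425.3, -198.8, 55.5]
eef_rot: [-1.264, 0.001, -2.085]
wrist_force: [-0.7, -0.0, -0.7]
finger_gap: 73.0
t 1.37 pos [ 425.3 -198.8   55.5] rot [-7.2420e+01  5.0000e-02 -1.1946e+02] F [-0.7 -0.  -0.7] gap 73.0 lane [32.8  7.7 22.5] j [-0.52  0.2   2.11  0.    0.53  1.57]
```

View pics/w2.png

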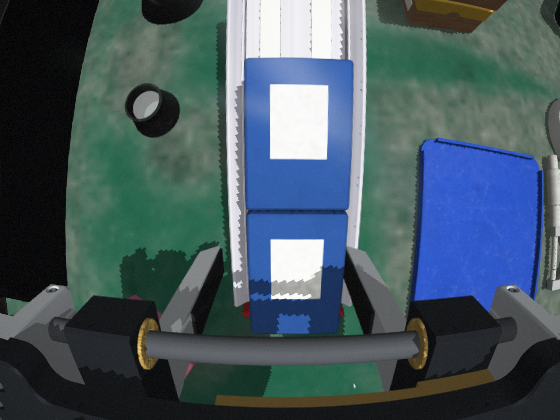

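View pics/s2.png

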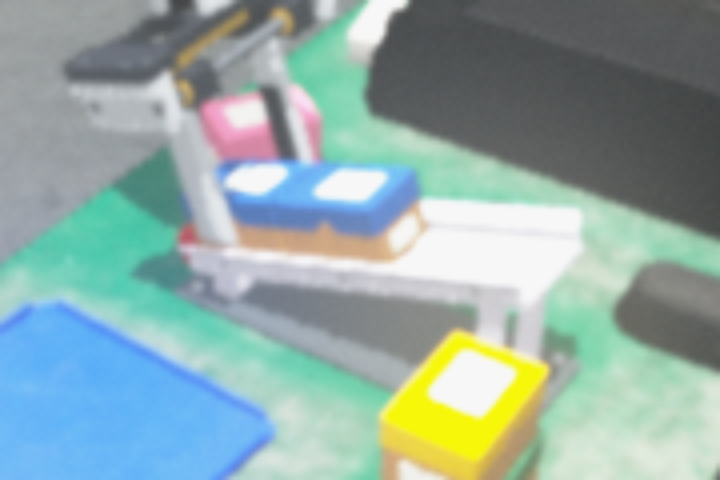

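```bash
python3 -c "
from h import *
st();go(lane(36.2,2,27),RLT); print(read_state()['qd'].round(3))"
```

```text
t 1.47 pos [ 426.1 -199.6   59.2] rot [-7.216e+01  5.000e-02 -1.195e+02] F [ 0.1 -0.2  0.3] gap 72.7 lane [35.   7.4 25.7] j [-0.52  0.19  2.1   0.    0.53  1.57]
shift [ 5.4 -1.3  1.2] rot [ 0.16  0.18 -0.11] dist 5.7 0.3 rows 0.1
[-0.004 -0.046 -0.009 -0.001  0.005  0.002]
```

```bash
python3 -m handwheel '[[[2.5,-1,0.6,0,0,0,0.55],[5.2,-1,1.2,0.1,0.2,-0.1,0.55],[5.2,-1,1.2,0.1,0.2,-0.1,0.55],[5.2,-1,1.2,0.1,0.2,-0.1,0.55]]]' 20; python3 -c "
from h import *
st();go(lane(36.2,2,27),RLT); print(read_state()['qd'].round(3))"
```

```text
clock: 1.8
eef_pos: [424.4, -205.0, 61.5]
eef_rot: [-1.256, 0.0, -2.09]
wrist_force: [-0.2, -0.1, 1.0]
finger_gap: 73.2
t 1.8 pos [ 424.4 -205.    61.5] rot [-7.1960e+01  1.0000e-02 -1.1975e+02] F [-0.2 -0.1  1. ] gap 73.2 lane [36.8  1.9 27.5] j [-0.53  0.19  2.1   0.01  0.53  1.56]
shift [-0.1  0.5 -0.6] rot [-0.04 -0.05  0.  ] dist 0.8 0.1 rows 0.0
[ 0.005  0.01   0.005 -0.002 -0.002  0.001]
```

Close, then lift square to the lane.

```bash
python3 -m handwheel '[[[0,0,0,0,0,0,0.2],[0,0,0,0,0,0,-0.1],[0,0,0,0,0,0,-0.3],[0,0,0,0,0,0,-0.3],[0,0,0,0,0,0,-0.3]]]' 20; python3 -c "
from h import *
st()"; python3 -m handwheel '[[[0,-4,0,0,0,0,-0.3],[0,-12,0,0,0,0,-0.3],[0,-25,0,0,0,0,-0.3],[0,-45,0,0,0,0,-0.3],[0,-70,0,0,0,0,-0.3]]]'; python3 - <<'E'
from h import *
st()
p,d=imaging.camera("wrist"); cv2.imwrite("pics/w3.png",p[:,:,::-1])
E
```

```text
clock: 2.22
eef_pos: [424.4, -205.0, 61.6]
eef_rot: [-1.256, 0.0, -2.09]
wrist_force: [-1.5, 0.1, 3.7]
finger_gap: 49.9
t 2.22 pos [ 424.4 -205.    61.6] rot [-7.1960e+01  1.0000e-02 -1.1975e+02] F [-1.5  0.1  3.7] gap 49.9 lane [36.8  1.9 27.6] j [-0.53  0.19  2.1   0.01  0.53  1.56]
clock: 2.63
eef_pos: [404.5, -193.6, 128.2]
eef_rot: [-1.259, 0.0, -2.09]
wrist_force: [0.4, -0.2, -2.9]
finger_gap: 50.0
t 2.63 pos [ 404.5 -193.6  128.2] rot [-7.2130e+01  1.0000e-02 -1.1975e+02] F [ 0.4 -0.2 -2.9] gap 50.0 lane [35.6  2.  98. ] j [-0.53  0.01  2.1   0.01  0.71  1.56]
```

View pics/w3.png

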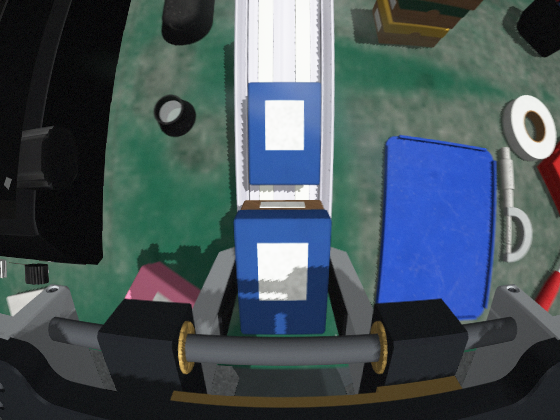

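```bash
python3 -c "
from h import *
st();go([336,-347,110],Rtool(-123.3))"
```

```text
t 2.68 pos [ 405.4 -194.   132.9] rot [-7.1780e+01  1.0000e-02 -1.1973e+02] F [ 3.5 -3.   4.4] gap 50.2 lane [ 38.    2.  102.2] j [-0.53  0.    2.1   0.01  0.72  1.56]
shift [167.3  26.6   7.7] rot [-18.21   3.54  -0.57] dist 169.6 18.6 rows 4.1
```

```bash
python3 -m handwheel '[[[35,3,2,-4,1,0,-0.3],[75,10,4,-9,2,0,-0.3],[115,17,6,-14,3,-0.5,-0.3],[150,23,7,-17,3.5,-0.6,-0.3],[167,26.6,7.7,-18.2,3.5,-0.6,-0.3]]]'; python3 -m handwheel '[[[0,0,0,0,0,0,-0.3]]]';python3 -c "
from h import *
st();go([336,-347,34],Rtool(-123.3))"
```

```text
clock: 3.1
eef_pos: [334.6, -349.7, 109.5]
eef_rot: [-1.574, -0.001, -2.154]
wrist_force: [-0.1, 0.4, -2.5]
finger_gap: 50.0
clock: 3.18
eef_pos: [333.3, -351.9, 108.6]
eef_rot: [-1.576, -0.001, -2.157]
wrist_force: [0.4, 0.6, -2.5]
finger_gap: 50.1
t 3.18 pos [ 333.3 -351.9  108.6] rot [-9.0310e+01 -3.0000e-02 -1.2357e+02] F [ 0.4  0.6 -2.5] gap 50.1 lane [  45.4 -170.9   74.3] j [-0.89  0.28  1.81 -0.    1.06  1.27]
shift [-5.6 74.6 -0.1] rot [ 0.31 -0.27  0.03] dist 74.8 0.4 rows 1.8
```

```bash
python3 -m handwheel '[[[-2,30,0,0.3,0,0,-0.3],[-5,55,0,0.3,-0.3,0,-0.3],[-5.6,68,0,0.3,-0.3,0,-0.3],[-5.6,73,0,0.3,-0.3,0,-0.3],[-5.6,73,0,0.3,-0.3,0,-0.3]]]'; python3 -m handwheel '[[[0,0,0,0,0,0,-0.3]]]';python3 -c "
from h import *
st();go([336,-347,32],Rtool(-123.3))"
```

```text
clock: 3.6
eef_pos: [335.9, -346.2, 35.0]
eef_rot: [-1.572, 0.0, -2.151]
wrist_force: [0.5, 0.6, -1.7]
finger_gap: 49.7
clock: 3.68
eef_pos: [336.4, -346.2, 35.9]
eef_rot: [-1.571, -0.0, -2.151]
wrist_force: [0.1, -0.3, -1.7]
finger_gap: 50.3
t 3.68 pos [ 336.4 -346.2   35.9] rot [-9.0030e+01 -2.0000e-02 -1.2322e+02] F [ 0.1 -0.3 -1.7] gap 50.3 lane [  22.8 -164.4    5.2] j [-0.88  0.39  1.87 -0.    0.89  1.28]
shift [0.8 3.9 0.1] rot [0.03 0.08 0.02] dist 4.0 0.1 rows 0.1
```

```bash
python3 -m handwheel '[[[0,1.5,0,0,0,0,-0.3],[0,3,0,0,0,0,-0.3],[0,4.5,0,0,0,0,-0.3],[0,4.5,0,0,0,0,-0.3]]]';python3 -c "
from h import *
st()"
```

```text
clock: 4.02
eef_pos: [336.4, -346.3, 31.5]
eef_rot: [-1.571, -0.0, -2.151]
wrist_force: [-0.0, 0.2, -1.6]
finger_gap: 49.9
t 4.02 pos [ 336.4 -346.3   31.5] rot [-9.0010e+01 -2.0000e-02 -1.2322e+02] F [-0.   0.2 -1.6] gap 49.9 lane [  21.5 -164.4    1. ] j [-0.88  0.4   1.87 -0.    0.88  1.28]
```

Not yet touching; go lower until the weight comes off.

```bash
python3 -m handwheel '[[[0,1,0,0,0,0,-0.3],[0,2,0,0,0,0,-0.3],[0,2,0,0,0,0,-0.3]]]';python3 -m handwheel '[[[0,0.5,0,0,0,0,-0.3],[0,1,0,0,0,0,-0.3]]]'
```

```text
clock: 4.27
eef_pos: [336.6, -346.4, 30.6]
eef_rot: [-1.57, -0.0, -2.151]
wrist_force: [-5.0, 5.1, 16.1]
finger_gap: 49.9
clock: 4.43
eef_pos: [336.7, -346.6, 30.6]
eef_rot: [-1.57, -0.001, -2.151]
wrist_force: [-6.9, 6.9, 24.1]
finger_gap: 49.8
```

```bash
python3 -m handwheel '[[[0,-1,0,0,0,0,0.1],[0,-1,0,0,0,0,0.5],[0,-1,0,0,0,0,0.5],[0,-20,0,0,0,0,0.5],[0,-50,0,0,0,0,0.5]]]'; python3 -m handwheel '[[[0,-40,0,0,0,0,0.5],[0,-80,0,0,0,0,0.5],[0,-100,0,0,0,0,0.5],[0,-100,0,0,0,0,0.5]]]'; python3 - <<'E'
from h import *
st()
p,d=imaging.camera("wrist"); cv2.imwrite("pics/w4.png",p[:,:,::-1])
p,d=imaging.camera("top"); np.save("pics/top4.npy",d); cv2.imwrite("pics/t4f.png",p[:,:,::-1]);cv2.imwrite("pics/t4.png",cv2.resize(p[120:320,180:400,::-1],None,fx=3,fy=3))
st();go([549,-446.5,230],Rtool(-28.4)); go([549,-446.5,230],Rtool(151.6))
E
```

```text
clock: 4.85
eef_pos: [335.7, -345.4, 78.9]
eef_rot: [-1.575, 0.001, -2.151]
wrist_force: [1.8, -0.1, -0.6]
finger_gap: 70.2
clock: 5.18
eef_pos: [337.1, -347.1, 183.4]
eef_rot: [-1.567, -0.001, -2.151]
wrist_force: [-0.3, -0.2, 0.5]
finger_gap: 70.6
t 5.18 pos [ 337.1 -347.1  183.4] rot [-8.9810e+01 -8.0000e-02 -1.2323e+02] F [-0.3 -0.2  0.5] gap 70.6 lane [  69.4 -164.8  145.1] j [-0.88  0.18  1.74 -0.    1.22  1.28]
t 5.28 pos [ 336.  -345.8  178.9] rot [-9.0180e+01  3.0000e-02 -1.2323e+02] F [-0.8  0.5  0.4] gap 70.5 lane [  66.4 -164.2  141.3] j [-0.88  0.18  1.75 -0.    1.21  1.28]
shift [-32.5 -51.8 233.2] rot [  0.11 -94.83  -0.17] dist 241.1 94.8 rows 13.2
shift [-32.5 -51.8 233.2] rot [ 0.17 85.17  0.1 ] dist 241.1 85.2 rows 11.9
```

View pics/w4.png

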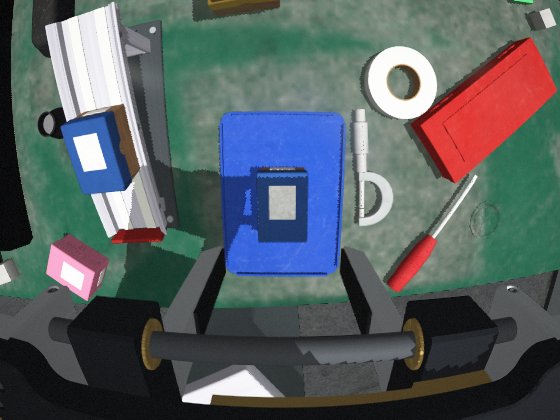

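View pics/t4.png

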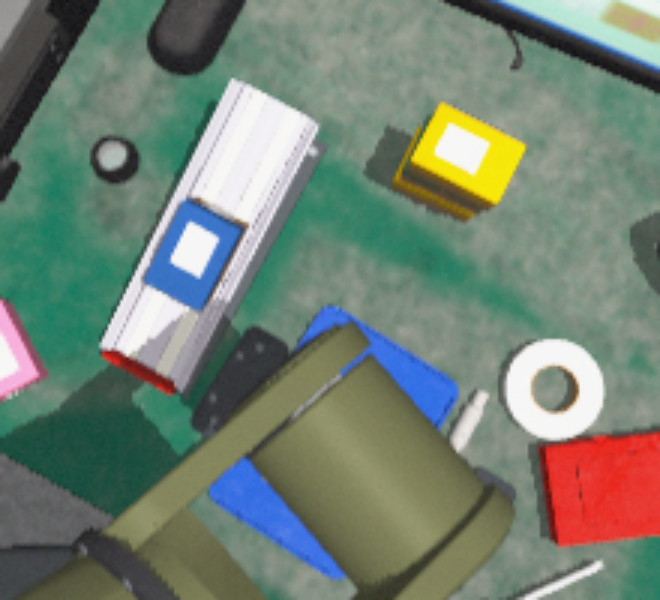

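```bash
python3 - <<'E'
from h import *
d=np.load("pics/top4.npy");W=cloud("top",d)
for u,v in [(285,90),(285,30),(320,112),(320,60),(360,130),(360,70),(400,148),(400,90),(440,162)]: print(u,v,W[v,u].round(0))
x,y,z=W.reshape(-1,3).T
k=(x>520)&(x<800)&(y<-330)&(y>-620)&(z>140)
for y0 in range(-600,-330,30):
    kk=k&(abs(y-y0)<15); print(y0, x[kk].min().round(0) if kk.any() else None, z[kk].max().round(0) if kk.any() else None)
E
```

```text
285 90 [ 760. -339.   79.]
285 30 [ 763. -335.  321.]
320 112 [ 712. -424.   55.]
320 60 [ 736. -403.  263.]
360 130 [ 668. -522.   47.]
360 70 [ 705. -474.  283.]
400 148 [ 621. -620.   43.]
400 90 [ 669. -550.  272.]
440 162 [ 582. -711.   53.]
-600 633.0 326.0
-570 647.0 327.0
-540 661.0 326.0
-510 675.0 326.0
-480 689.0 326.0
-450 703.0 326.0
-420 716.0 326.0
-390 730.0 326.0
-360 745.0 326.0
```

```bash
python3 -m handwheel '[[[-6,-25,30,0,-7,0,0.5],[-9,-45,60,0,-14,0,0.5],[-14,-52,90,0,-21,0,0.5],[-18,-52,120,0,-28,0,0.5],[-22,-52,150,0,-35,0,0.5]]]';python3 -c "
from h import *
st();go([549,-446.5,230],Rtool(-28.4))"
```

```text
clock: 5.7
eef_pos: [474.8, -410.0, 228.7]
eef_rot: [-1.574, 0.004, -1.534]
wrist_force: [-0.6, 0.0, 0.2]
finger_gap: 70.1
t 5.7 pos [ 474.8 -410.   228.7] rot [-90.2    0.21 -87.89] F [-0.6  0.   0.2] gap 70.1 lane [ 226.8 -151.2  141.6] j [-0.77  0.47  1.25 -0.    1.42  0.76]
shift [39.2 -1.7 72.8] rot [  0.07 -59.49  -0.29] dist 82.7 59.5 rows 8.3
```

```bash
python3 -m handwheel '[[[8,-2,15,0,-7,0,0.5],[16,-2,30,0,-14,0,0.5],[24,-2,45,0,-21,0,0.5],[32,-2,60,0,-28,0,0.5],[39,-2,72,0,-35,0,0.5]]]';python3 -m handwheel '[[[0,0,0,0,-7,0,0.5],[0,0,0,0,-14,0,0.5],[0,0,0,0,-21,0,0.5],[0,0,0,0,-24,0,0.5],[0,0,0,0,-24,0,0.5]]]';python3 -c "
from h import *
st();go([548.5,-446.5,180],Rtool(-28.4))"
```

```text
clock: 6.12
eef_pos: [548.9, -446.4, 227.3]
eef_rot: [-1.572, 0.008, -0.917]
wrist_force: [-0.4, -0.3, -0.2]
finger_gap: 70.7
clock: 6.53
eef_pos: [548.7, -446.2, 224.6]
eef_rot: [-1.568, 0.011, -0.495]
wrist_force: [1.2, 0.2, 1.1]
finger_gap: 70.5
t 6.53 pos [ 548.7 -446.2  224.6] rot [-89.83   0.66 -28.38] F [1.2 0.2 1.1] gap 70.5 lane [ 303.6 -146.   112.4] j [-0.73  0.67  0.95  0.    1.53 -0.24]
shift [ 0.5 44.6 -0.5] rot [-0.17  0.02 -0.66] dist 44.6 0.7 rows 1.1
```

```bash
python3 -m handwheel '[[[0.5,15,-0.5,-0.1,0,-0.7,0.5],[0.5,32,-0.5,-0.1,0,-0.7,0.5],[0.5,44,-0.5,-0.1,0,-0.7,0.5],[0.5,45,-0.5,-0.1,0,-0.7,0.5]]]'; python3 - <<'E'
from h import *
st()
p,d=imaging.camera("wrist"); cv2.imwrite("pics/w5.png",p[:,:,::-1])
go([548.5,-446.5,116],Rtool(-28.4))
E
```

```text
clock: 6.87
eef_pos: [547.6, -445.8, 175.5]
eef_rot: [-1.568, 0.005, -0.497]
wrist_force: [0.1, -0.3, -0.3]
finger_gap: 70.7
t 6.87 pos [ 547.6 -445.8  175.5] rot [-89.85   0.28 -28.48] F [ 0.1 -0.3 -0.3] gap 70.7 lane [ 287.3 -146.2   65.9] j [-0.74  0.69  1.03  0.    1.42 -0.24]
shift [ 0.8 61.3 -0.2] rot [-0.12 -0.06 -0.17] dist 61.3 0.2 rows 1.5
```

View pics/w5.png

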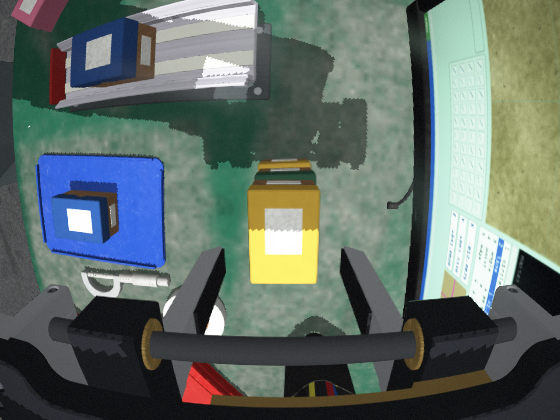

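```bash
python3 -m handwheel '[[[0.8,20,0,-0.1,0,-0.2,0.5],[0.8,42,0,-0.1,0,-0.2,0.5],[0.8,56,0,-0.1,0,-0.2,0.5],[0.8,60,0,-0.1,0,-0.2,0.5],[0.8,60,0,-0.1,0,-0.2,0.5]]]';python3 -m handwheel '[[[0,0,0,0,0,0,0.5]]]'; python3 - <<'E'
from h import *
st()
go([548.5,-446.5,116],Rtool(-28.4))
E
```

```text
clock: 7.33
eef_pos: [548.6, -446.2, 116.9]
eef_rot: [-1.57, 0.0, -0.497]
wrist_force: [0.3, 0.2, 0.6]
finger_gap: 70.3
clock: 7.42
eef_pos: [549.0, -446.6, 118.4]
eef_rot: [-1.571, -0.001, -0.498]
wrist_force: [-0.9, -0.1, 0.2]
finger_gap: 70.4
t 7.42 pos [ 549.  -446.6  118.4] rot [-8.999e+01 -7.000e-02 -2.850e+01] F [-0.9 -0.1  0.2] gap 70.4 lane [ 271.2 -146.2   11.2] j [-0.73  0.74  1.1   0.    1.31 -0.24]
shift [-0.5  2.4 -0.1] rot [-0.01 -0.1   0.07] dist 2.5 0.1 rows 0.1
```

```bash
python3 -m handwheel '[[[0,2,0,0,0,0,0.2],[0,2,0,0,0,0,-0.1],[0,2,0,0,0,0,-0.3],[0,2,0,0,0,0,-0.3],[0,2,0,0,0,0,-0.3]]]' 20;python3 -c "
from h import *
st()"; python3 -m handwheel '[[[0,-4,0,0,0,0,-0.3],[0,-12,0,0,0,0,-0.3],[0,-30,0,0,0,0,-0.3],[0,-40,0,0,0,0,-0.3],[0,-40,0,0,0,0,-0.3]]]'; python3 - <<'E'
from h import *
st()
p,d=imaging.camera("wrist"); cv2.imwrite("pics/w6.png",p[:,:,::-1])
go([464,-401,156],Rtool(-28.4))
E
```

```text
clock: 7.83
eef_pos: [549.1, -446.8, 117.1]
eef_rot: [-1.571, -0.002, -0.498]
wrist_force: [-0.3, 0.0, 4.9]
finger_gap: 49.7
t 7.83 pos [ 549.1 -446.8  117.1] rot [-90.    -0.11 -28.51] F [-0.3  0.   4.9] gap 49.7 lane [ 271.  -146.3    9.9] j [-0.73  0.74  1.1   0.    1.31 -0.24]
clock: 8.25
eef_pos: [549.8, -447.4, 160.4]
eef_rot: [-1.572, -0.006, -0.498]
wrist_force: [0.5, -0.5, -2.5]
finger_gap: 49.7
t 8.25 pos [ 549.8 -447.4  160.4] rot [-90.06  -0.37 -28.51] F [ 0.5 -0.5 -2.5] gap 49.7 lane [ 285.2 -146.5   50.8] j [-0.73  0.7   1.05  0.    1.38 -0.24]
shift [-97.1   2.1  -0.3] rot [ 0.03 -0.1   0.26] dist 97.1 0.3 rows 2.3
```

View pics/w6.png

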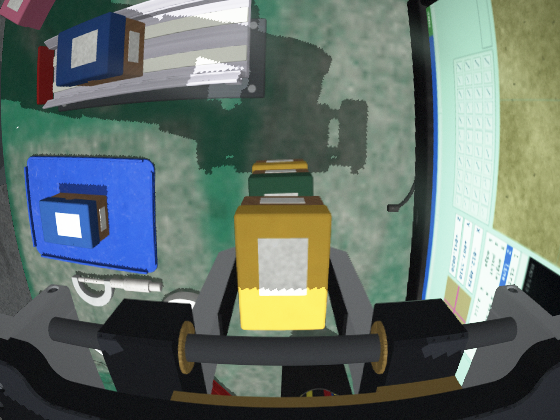

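```bash
python3 -m handwheel '[[[-30,2,0,0,0,0.2,-0.3],[-62,2,0,0,0,0.2,-0.3],[-90,2,0,0,0,0.2,-0.3],[-97,10,0,0,0,0.2,-0.3],[-97,30,0,0,0,0.2,-0.3]]]'; python3 -c "
from h import *
st();go([464,-401,32],Rtool(-28.4))"
```

```text
clock: 8.72
eef_pos: [463.5, -400.8, 130.0]
eef_rot: [-1.572, -0.004, -0.498]
wrist_force: [1.5, -0.7, -2.0]
finger_gap: 50.3
t 8.72 pos [ 463.5 -400.8  130. ] rot [-90.09  -0.25 -28.54] F [ 1.5 -0.7 -2. ] gap 50.3 lane [ 182.6 -148.8   52.2] j [-0.77  0.51  1.43 -0.    1.2  -0.27]
shift [ 0.1 98.   0.2] rot [ 0.09 -0.14  0.25] dist 98.0 0.3 rows 2.4
```

```bash
python3 -m handwheel '[[[0,30,0,0,0,0.2,-0.3],[0,60,0,0,0,0.2,-0.3],[0,82,0,0,0,0.2,-0.3],[0,92,0,0,0,0.2,-0.3],[0,95,0,0,0,0.2,-0.3]]]';python3 -m handwheel '[[[0,0,0,0,0,0,-0.3],[0,1,0,0,0,0,-0.3],[0,2,0,0,0,0,-0.3]]]'
```

```text
clock: 9.13
eef_pos: [463.0, -400.3, 32.7]
eef_rot: [-1.571, 0.003, -0.498]
wrist_force: [1.0, -0.4, -1.6]
finger_gap: 50.3
clock: 9.38
eef_pos: [463.5, -400.8, 32.0]
eef_rot: [-1.572, 0.001, -0.498]
wrist_force: [-0.5, -0.2, -2.4]
finger_gap: 49.8
```

```bash
python3 -m handwheel '[[[0,1,0,0,0,0,-0.3],[0,2,0,0,0,0,-0.3],[0,2.5,0,0,0,0,-0.3],[0,2.5,0,0,0,0,-0.3]]]'
```

```text
clock: 9.72
eef_pos: [463.5, -400.8, 29.6]
eef_rot: [-1.572, 0.001, -0.498]
wrist_force: [-0.2, -0.5, -3.1]
finger_gap: 49.6
```

```bash
python3 -m handwheel '[[[0,0.5,0,0,0,0,-0.3],[0,1,0,0,0,0,-0.3]]]'
```

```text
clock: 9.88
eef_pos: [463.6, -400.9, 29.0]
eef_rot: [-1.572, 0.0, -0.498]
wrist_force: [-4.2, 3.2, 8.3]
finger_gap: 49.8
```

```bash
python3 -m handwheel '[[[0,-0.5,0,0,0,0,0.1],[0,-0.5,0,0,0,0,0.5],[0,-0.5,0,0,0,0,0.5],[0,-25,0,0,0,0,0.5],[0,-60,0,0,0,0,0.5]]]'; python3 -m handwheel '[[[0,-35,0,0,0,0,0.5],[30,-50,0,0,0,0,0.5],[65,-55,0,0,0,0,0.5],[90,-55,0,0,0,0,0.5],[98,-55,0,0,0,0,0.5]]]'; python3 - <<'E'
from h import *
st()
p,d=imaging.camera("wrist"); cv2.imwrite("pics/w7.png",p[:,:,::-1])
p,d=imaging.camera("side"); np.save("pics/side7.npy",d);cv2.imwrite("pics/s7f.png",p[:,:,::-1]); cv2.imwrite("pics/s7.png",cv2.resize(p[160:310,200:380,::-1],None,fx=4,fy=4))
E
```

```text
clock: 10.3
eef_pos: [462.5, -399.7, 86.8]
eef_rot: [-1.571, 0.006, -0.498]
wrist_force: [0.4, 0.4, -0.6]
finger_gap: 70.3
clock: 10.72
eef_pos: [551.1, -447.6, 141.3]
eef_rot: [-1.571, 0.004, -0.497]
wrist_force: [0.2, -0.4, -0.3]
finger_gap: 70.2
t 10.72 pos [ 551.1 -447.6  141.3] rot [-90.     0.25 -28.5 ] F [ 0.2 -0.4 -0.3] gap 70.2 lane [ 280.5 -146.1   32.3] j [-0.73  0.73  1.06 -0.    1.36 -0.24]
```

View pics/w7.png

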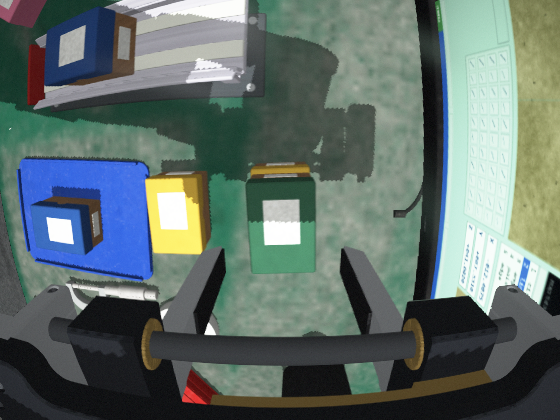

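View pics/s7.png

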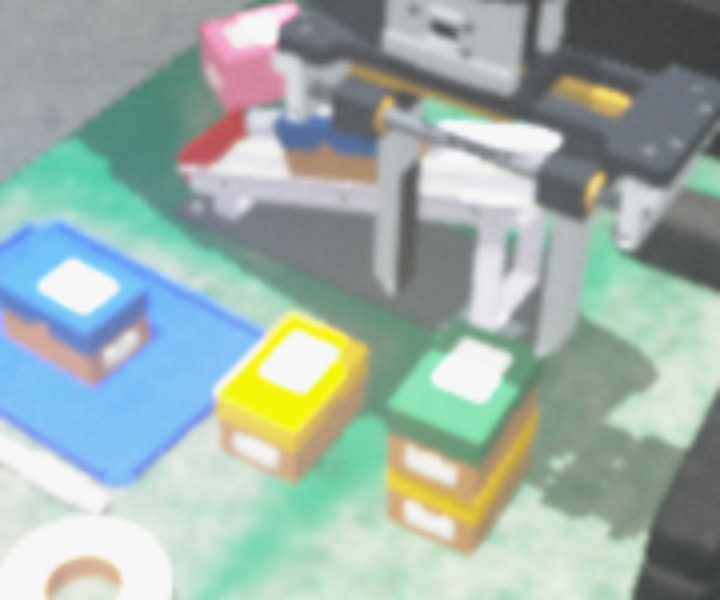

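```bash
python3 - <<'E'
from h import *
d=np.load("pics/side7.npy");W=cloud("side",d).reshape(-1,3)
x,y,z=W.T
k=(abs(x-550)<70)&(abs(y+446)<70)&(abs(z-87.5)<3)
P=W[k]; r=cv2.minAreaRect(P[:,:2].astype(np.float32)); print(r,np.median(P[:,2]))
k=(abs(x-464)<60)&(abs(y+401)<60)&(abs(z-43.5)<3)
P=W[k]; r=cv2.minAreaRect(P[:,:2].astype(np.float32)); print(r,np.median(P[:,2]))
# base: points z 5..42, side hull
k=(abs(x-550)<50)&(abs(y+446)<50)&(z>8)&(z<40)
P=W[k]; r=cv2.minAreaRect(P[:,:2].astype(np.float32)); print(r,cv2.boxPoints(r))
L=(W-lane(0))@RL; k=(abs(L[:,2]-44)<3)&(abs(L[:,1])<32)&(L[:,0]>-5)&(L[:,0]<150); print(np.percentile(L[k,0],[0,2,50,98,100]),k.sum())
go([549.5,-447,74],Rtool(-28.4))
E
```

```text
((551.3847045898438, -444.8158264160156), (72.93790435791016, 49.59577560424805), 63.62269973754883) 87.55924646485892
((463.57574462890625, -401.5505065917969), (73.72380828857422, 50.35599136352539), 62.782203674316406) 43.492688475749105
((561.7855834960938, -460.0747985839844), (84.67903137207031, 41.2509765625), 27.67986297607422) [[ 514.7103  -461.47775]
 [ 533.8727  -498.00784]
 [ 608.86084 -458.67184]
 [ 589.6985  -422.14175]]
[ 74.69267888  75.93176801 100.35506744 113.93511252 115.24278249] 47
shift [ 0.5 66.3 -0.2] rot [-0.02 -0.11 -0.36] dist 66.3 0.4 rows 1.6
```

```bash
python3 -c "
from h import *
st();go([551.6,-445,72.5],Rtool(-26.6))"
```

```text
t 10.82 pos [ 549.5 -446.9  140.3] rot [-89.98   0.36 -28.51] F [-0.4 -0.1 -0.4] gap 70.5 lane [ 278.6 -146.2   31.9] j [-0.73  0.72  1.06 -0.    1.36 -0.24]
shift [ 1.4 67.8  2.6] rot [-0.03 -1.91 -0.36] dist 67.9 1.9 rows 1.6
```

```bash
python3 -m handwheel '[[[1.4,20,2.6,0,-1.9,-0.4,0.5],[1.4,42,2.6,0,-1.9,-0.4,0.5],[1.4,58,2.6,0,-1.9,-0.4,0.5],[1.4,66,2.6,0,-1.9,-0.4,0.5],[1.4,67,2.6,0,-1.9,-0.4,0.5]]]';python3 -m handwheel '[[[0,0,0,0,0,0,0.5]]]'; python3 - <<'E'
from h import *
st()
go([551.6,-445,72.5],Rtool(-26.6))
E
```

```text
clock: 11.23
eef_pos: [550.6, -444.4, 71.7]
eef_rot: [-1.57, 0.002, -0.465]
wrist_force: [-0.1, -0.1, -0.2]
finger_gap: 70.4
clock: 11.32
eef_pos: [550.5, -444.5, 72.5]
eef_rot: [-1.57, 0.001, -0.465]
wrist_force: [-0.3, -0.8, 1.5]
finger_gap: 70.9
t 11.32 pos [ 550.5 -444.5   72.5] rot [-8.994e+01  8.000e-02 -2.663e+01] F [-0.3 -0.8  1.5] gap 70.9 lane [ 257.3 -143.6  -32.5] j [-0.73  0.78  1.13  0.    1.23 -0.27]
shift [ 1.2 -0.   0. ] rot [-0.06 -0.03 -0.08] dist 1.2 0.1 rows 0.0
```

```bash
python3 -m handwheel '[[[1,0,0,0,0,0,0.2],[1,0,0,0,0,0,-0.1],[1,0,0,0,0,0,-0.3],[1,0,0,0,0,0,-0.3],[1,0,0,0,0,0,-0.3]]]' 20; python3 -m handwheel '[[[0,-4,0,0,0,0,-0.3],[0,-12,0,0,0,0,-0.3],[0,-35,0,0,0,0,-0.3],[0,-70,0,0,0,0,-0.3],[0,-100,0,0,0,0,-0.3]]]'; python3 - <<'E'
from h import *
st()
p,d=imaging.camera("wrist"); cv2.imwrite("pics/w8.png",p[:,:,::-1])
go(lane(195,0,120),RLT)
E
```

```text
clock: 11.73
eef_pos: [551.6, -445.2, 73.4]
eef_rot: [-1.57, 0.0, -0.465]
wrist_force: [-0.8, 0.8, 4.8]
finger_gap: 50.0
clock: 12.15
eef_pos: [551.5, -445.0, 175.3]
eef_rot: [-1.57, 0.001, -0.465]
wrist_force: [0.8, -0.5, -0.4]
finger_gap: 50.1
t 12.15 pos [ 551.5 -445.   175.3] rot [-8.996e+01  3.000e-02 -2.662e+01] F [ 0.8 -0.5 -0.4] gap 50.1 lane [ 290.1 -143.6   64.8] j [-0.73  0.7   1.03  0.    1.42 -0.27]
shift [-101.4  -16.5  149.7] rot [ 13.52  92.29 -14.15] dist 181.5 94.3 rows 13.2
```

View pics/w8.png

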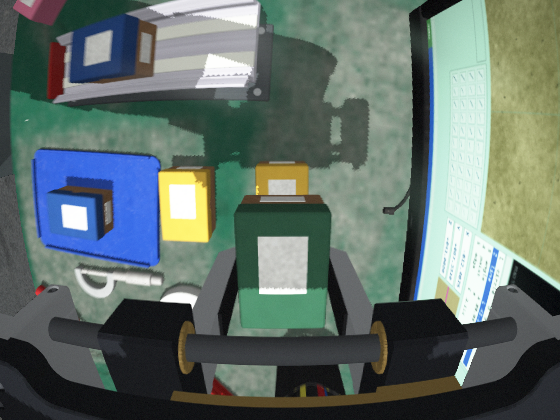

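```bash
python3 -m handwheel '[[[-8,-15,11,1,6.6,-1,-0.3],[-15,-25,22,2,13.2,-2,-0.3],[-22,-30,33,3,19.8,-3,-0.3],[-29,-32,44,4,26.4,-4,-0.3],[-36,-32,55,5,33,-5,-0.3]]]';python3 -c "
from h import *
st();go(lane(195,0,120),RLT)"
```

```text
clock: 12.62
eef_pos: [545.2, -380.4, 215.6]
eef_rot: [-1.459, -0.067, -1.051]
wrist_force: [-0.2, -0.3, -2.0]
finger_gap: 50.0
t 12.62 pos [ 545.2 -380.4  215.6] rot [-83.57  -3.86 -60.19] F [-0.2 -0.3 -2. ] gap 50.0 lane [266.9 -90.6 114.8] j [-0.7   0.5   1.25  0.09  1.29  0.33]
shift [-107.2   14.8   41.2] rot [ 8.5  58.93 -9.17] dist 115.8 60.2 rows 8.4
```

```bash
python3 -m handwheel '[[[-15,0,6,1,6.6,-1,-0.3],[-30,2,12,2,13.2,-2,-0.3],[-45,4,18,3,19.8,-3,-0.3],[-60,7,24,4,26.4,-4,-0.3],[-75,9,30,5,33,-5,-0.3]]]';python3 -c "
from h import *
st();go(lane(195,0,110),RLT)"
```

```text
clock: 13.03
eef_pos: [534.5, -299.7, 205.2]
eef_rot: [-1.331, -0.052, -1.64]
wrist_force: [1.3, -1.1, -1.8]
finger_gap: 49.8
t 13.03 pos [ 534.5 -299.7  205.2] rot [-76.28  -2.97 -93.95] F [ 1.3 -1.1 -1.8] gap 49.8 lane [216.9 -25.8 120.1] j [-0.6   0.32  1.54  0.09  1.06  0.99]
shift [-31.7  13.2  -8.1] rot [ 3.54 25.57 -4.23] dist 35.3 26.2 rows 3.7
```

```bash
python3 -m handwheel '[[[-8,2,-2,1,6.6,-1,-0.3],[-16,5,-4,2,13.2,-2,-0.3],[-24,9,-6,2.8,19.8,-3.2,-0.3],[-31.7,13.2,-8,3.5,25.6,-4.2,-0.3],[-31.7,13.2,-8,3.5,25.6,-4.2,-0.3]]]';python3 -m handwheel '[[[0,0,0,0,0,0,-0.3]]]';python3 - <<'E'
from h import *
st();go(lane(195,2,60),RLT)
p,d=imaging.camera("wrist"); cv2.imwrite("pics/w9.png",p[:,:,::-1])
p,d=imaging.camera("top"); np.save("pics/top9.npy",d); cv2.imwrite("pics/t9f.png",p[:,:,::-1]);cv2.imwrite("pics/t9.png",cv2.resize(p[120:320,180:400,::-1],None,fx=3,fy=3))
E
```

```text
clock: 13.45
eef_pos: [531.6, -267.0, 188.2]
eef_rot: [-1.258, 0.002, -2.094]
wrist_force: [-0.9, 0.2, -2.4]
finger_gap: 49.9
clock: 13.53
eef_pos: [531.7, -266.8, 188.7]
eef_rot: [-1.258, 0.001, -2.089]
wrist_force: [0.3, 0.4, -2.1]
finger_gap: 49.3
t 13.53 pos [ 531.7 -266.8  188.7] rot [-7.2110e+01  6.0000e-02 -1.1971e+02] F [ 0.3  0.4 -2.1] gap 49.3 lane [193.9   1.4 110.2] j [-0.53  0.26  1.67  0.01  0.91  1.56]
shift [-0.6 50.2  1.2] rot [ 0.11 -0.03 -0.05] dist 50.2 0.1 rows 1.2
```

View pics/w9.png

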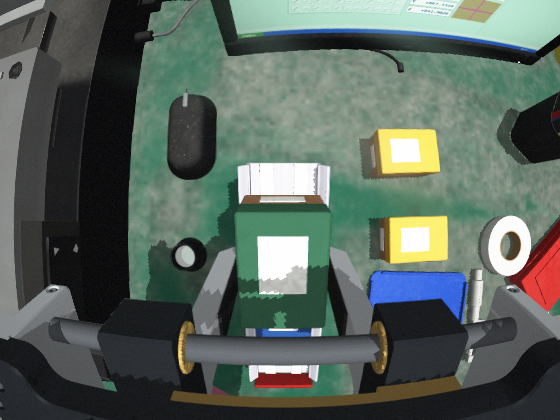

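View pics/t9.png

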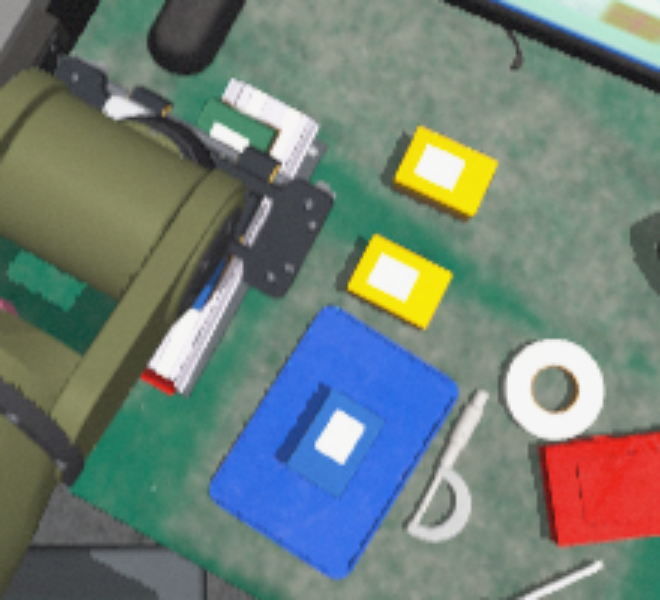

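```bash
python3 -c "
from h import *
st();go(lane(195,1.5,36),RLT)"; python3 -m handwheel '[[[0,20,1,0,0,0,-0.3],[0,42,1,0,0,0,-0.3],[0,60,1,0,0,0,-0.3],[0,69,1,0,0,0,-0.3],[0,73,1,0,0,0,-0.3]]]';python3 -m handwheel '[[[0,0,0,0,0,0,-0.3]]]';python3 -c "
from h import *
st();go(lane(195,1.5,33),RLT)"
```

```text
t 13.63 pos [ 531.8 -267.3  188.7] rot [-7.2090e+01  6.0000e-02 -1.1977e+02] F [ 0.1 -0.5 -2.2] gap 49.8 lane [194.2   1.  110.2] j [-0.53  0.26  1.67  0.01  0.91  1.56]
shift [-0.5 74.2  0.9] rot [ 0.09 -0.09 -0.04] dist 74.2 0.1 rows 1.8
clock: 14.05
eef_pos: [551.9, -279.3, 118.3]
eef_rot: [-1.26, 0.001, -2.089]
wrist_force: [-1.2, 0.3, -2.4]
finger_gap: 49.9
clock: 14.13
eef_pos: [551.9, -279.6, 118.1]
eef_rot: [-1.261, 0.001, -2.089]
wrist_force: [0.1, 1.0, -2.1]
finger_gap: 50.0
t 14.13 pos [ 551.9 -279.6  118.1] rot [-7.2240e+01  3.0000e-02 -1.1967e+02] F [ 0.1  1.  -2.1] gap 50.0 lane [194.8   0.3  35.7] j [-0.53  0.39  1.67  0.01  0.77  1.56]
shift [-1.2  2.7  0.2] rot [ 0.24  0.02 -0.04] dist 3.0 0.2 rows 0.1
```

```bash
python3 -m handwheel '[[[-0.5,1,0,0.2,0,0,-0.3],[-1,2,0,0.2,0,0,-0.3],[-1,3,0,0.2,0,0,-0.3],[-1,3.5,0,0.2,0,0,-0.3],[-1,3.5,0,0.2,0,0,-0.3]]]'
```

```text
clock: 14.55
eef_pos: [553.4, -279.2, 115.1]
eef_rot: [-1.257, 0.001, -2.088]
wrist_force: [0.4, 0.5, -1.1]
finger_gap: 49.9
```

```bash
python3 -m handwheel '[[[0,0.7,0,0,0,0,-0.3],[0,1.5,0,0,0,0,-0.3],[0,1.5,0,0,0,0,-0.3]]]'; python3 -c "
from h import *
st()"
```

```text
clock: 14.8
eef_pos: [553.8, -279.4, 113.6]
eef_rot: [-1.257, 0.001, -2.088]
wrist_force: [-0.4, -0.3, -1.4]
finger_gap: 49.7
t 14.8 pos [ 553.8 -279.4  113.6] rot [-7.2020e+01  3.0000e-02 -1.1966e+02] F [-0.4 -0.3 -1.4] gap 49.7 lane [195.    1.4  30.9] j [-0.53  0.4   1.67  0.01  0.76  1.56]
```

```bash
python3 -m handwheel '[[[0,0.7,0,0,0,0,-0.3],[0,1.4,0,0,0,0,-0.3],[0,1.4,0,0,0,0,-0.3]]]'; python3 -c "
from h import *
st()"
```

```text
clock: 15.05
eef_pos: [554.2, -279.6, 112.5]
eef_rot: [-1.257, 0.001, -2.088]
wrist_force: [-2.0, 2.1, 0.7]
finger_gap: 49.9
t 15.05 pos [ 554.2 -279.6  112.5] rot [-7.2010e+01  3.0000e-02 -1.1965e+02] F [-2.   2.1  0.7] gap 49.9 lane [195.    1.4  29.7] j [-0.53  0.4   1.67  0.01  0.76  1.56]
```

```bash
python3 -m handwheel '[[[0,0.4,0,0,0,0,-0.3],[0,0.4,0,0,0,0,0.1],[0,0,0,0,0,0,0.4],[0,0,0,0,0,0,0.4],[0,-20,0,0,0,0,0.4]]]'; python3 -m handwheel '[[[0,-25,5,0,0,0,0.4],[0,-45,20,0,0,0,0.4],[0,-45,45,0,0,0,-0.4],[0,-45,62,0,0,0,-1],[0,-45,62,0,0,0,-1]]]'; python3 - <<'E'
from h import *
st()
p,d=imaging.camera("wrist"); cv2.imwrite("pics/w10.png",p[:,:,::-1])
p,d=imaging.camera("side"); np.save("pics/side10.npy",d); cv2.imwrite("pics/s10.png",cv2.resize(p[160:310,200:380,::-1],None,fx=4,fy=4))
W=cloud("side",d).reshape(-1,3)
L=(W-lane(0))@RL; k=(abs(L[:,2]-44)<3)&(abs(L[:,1])<32)&(L[:,0]>-15)&(L[:,0]<260); h=np.histogram(L[k,0],bins=np.arange(-5,260,5)); print([(int(b),int(a)) for a,b in zip(*h) if a])
E
```

```text
clock: 15.47
eef_pos: [548.0, -276.2, 128.4]
eef_rot: [-1.262, 0.001, -2.088]
wrist_force: [-1.1, -0.2, -0.6]
finger_gap: 65.4
clock: 15.88
eef_pos: [589.2, -299.9, 191.5]
eef_rot: [-1.259, 0.001, -2.089]
wrist_force: [-0.3, 0.0, -0.6]
finger_gap: 49.1
t 15.88 pos [ 589.2 -299.9  191.5] rot [-7.2120e+01  3.0000e-02 -1.1967e+02] F [-0.3  0.  -0.6] gap 49.1 lane [257.9   1.2  92.4] j [-0.53  0.4   1.47  0.    0.96  1.56]
[(70, 4), (75, 20), (80, 19), (85, 18), (90, 22), (95, 17), (100, 19), (105, 19), (110, 22), (115, 18), (120, 20), (125, 24), (130, 18), (135, 22), (140, 29), (145, 7), (160, 18), (165, 23), (170, 21), (175, 23), (180, 26), (185, 22), (190, 26), (195, 22), (200, 24), (205, 20), (210, 29), (215, 25), (220, 24), (225, 28), (230, 27)]
```

View pics/w10.png

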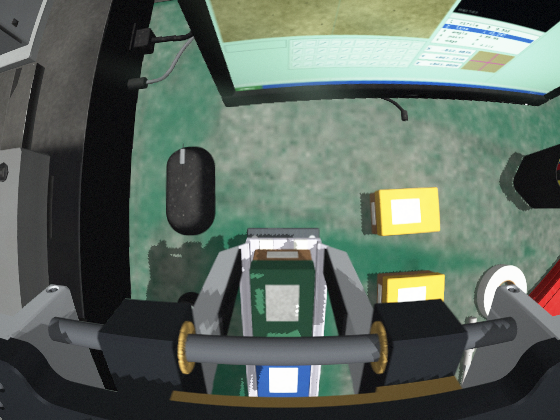

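View pics/s10.png

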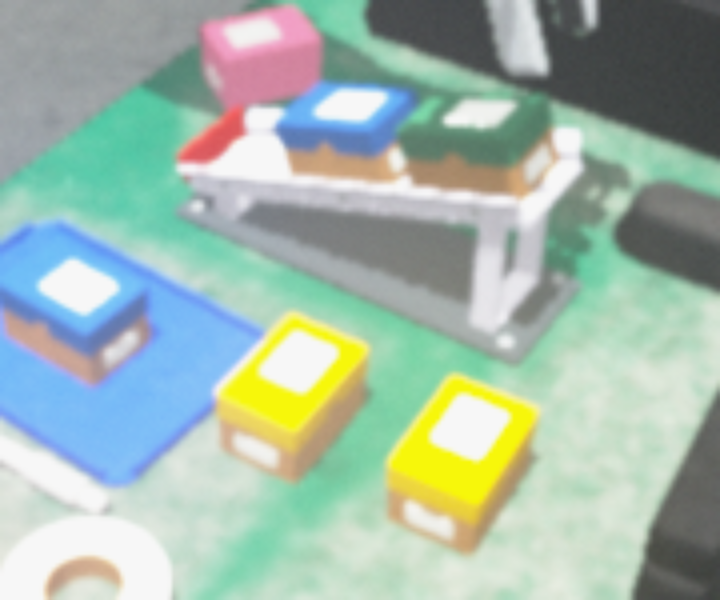

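```bash
python3 -c "
from h import *
st();go(lane(260,1,21),RLT)"; python3 -m handwheel '[[[0,25,2,0,0,0,-1],[0,50,2,0,0,0,-1],[0,65,2,0,0,0,-1],[0,70,2,0,0,0,-1],[0,70,2,0,0,0,-1]]]' 20;python3 -c "
from h import *
st();go(lane(250,1,21),RLT)"
```

```text
t 15.98 pos [ 587.2 -298.6  189.5] rot [-7.2330e+01  4.0000e-02 -1.1966e+02] F [-1.3 -0.5 -0.4] gap 41.3 lane [255.    1.3  91.2] j [-0.53  0.39  1.48  0.    0.96  1.56]
shift [ 0.3 70.2  5.4] rot [ 0.33  0.02 -0.05] dist 70.4 0.3 rows 1.7
clock: 16.4
eef_pos: [606.4, -309.4, 121.7]
eef_rot: [-1.265, 0.001, -2.088]
wrist_force: [-0.7, -0.5, 0.1]
finger_gap: 7.7
t 16.4 pos [ 606.4 -309.4  121.7] rot [-7.2490e+01  4.0000e-02 -1.1966e+02] F [-0.7 -0.5  0.1] gap 7.7 lane [255.1   1.4  20. ] j [-0.53  0.51  1.47  0.    0.85  1.56]
shift [ 0.4 -1.  -5.1] rot [ 0.49  0.03 -0.05] dist 5.2 0.5 rows 0.1
```

```bash
python3 -m handwheel '[[[0.4,-0.5,-3,0.5,0,0,-1],[0.4,-0.5,-7,0.5,0,0,-1],[0.4,-0.5,-11,0.5,0,0,-1],[0.4,-0.5,-15,0.5,0,0,-1],[0.4,-0.5,-19,0.5,0,0,-1]]]';python3 -c "
from h import *
st()"
```

```text
clock: 16.82
eef_pos: [590.1, -300.6, 117.2]
eef_rot: [-1.255, 0.001, -2.089]
wrist_force: [0.5, -0.0, 0.5]
finger_gap: 0.6
t 16.82 pos [ 590.1 -300.6  117.2] rot [-7.1930e+01  4.0000e-02 -1.1966e+02] F [ 0.5 -0.   0.5] gap 0.6 lane [236.    0.9  21.3] j [-0.53  0.48  1.54  0.01  0.81  1.56]
```

```bash
python3 -m handwheel '[[[0,0,-5,0,0,0,-1],[0,0,-10,0,0,0,-1],[0,0,-15,0,0,0,-1],[0,0,-20,0,0,0,-1],[0,0,-25,0,0,0,-1]]]';python3 -c "
from h import *
st()"; python3 -m handwheel '[[[0,0,-4,0,0,0,-1],[0,0,-8,0,0,0,-1],[0,0,-12,0,0,0,-1],[0,0,-16,0,0,0,-1]]]'; python3 - <<'E'
from h import *
st()
p,d=imaging.camera("side"); np.save("pics/side11.npy",d); cv2.imwrite("pics/s11.png",cv2.resize(p[160:310,200:380,::-1],None,fx=4,fy=4))
E
```

```text
clock: 17.23
eef_pos: [569.0, -288.6, 109.3]
eef_rot: [-1.255, 0.001, -2.088]
wrist_force: [0.4, -0.8, 0.6]
finger_gap: 0.3
t 17.23 pos [ 569.  -288.6  109.3] rot [-7.1920e+01  4.0000e-02 -1.1966e+02] F [ 0.4 -0.8  0.6] gap 0.3 lane [210.5   0.9  21.4] j [-0.53  0.44  1.62  0.01  0.77  1.56]
clock: 17.57
eef_pos: [555.5, -280.9, 104.2]
eef_rot: [-1.255, 0.001, -2.088]
wrist_force: [0.3, -0.6, 0.2]
finger_gap: 0.1
t 17.57 pos [ 555.5 -280.9  104.2] rot [-7.1920e+01  3.0000e-02 -1.1966e+02] F [ 0.3 -0.6  0.2] gap 0.1 lane [194.2   0.9  21.3] j [-0.53  0.41  1.67  0.01  0.74  1.56]
```

View pics/s11.png

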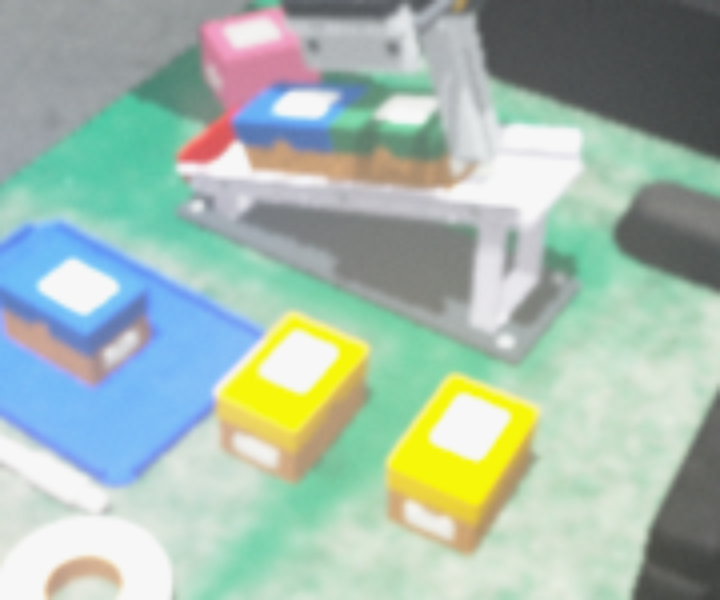

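```bash
python3 - <<'E'
from h import *
d=np.load("pics/side11.npy")
W=cloud("side",d).reshape(-1,3)
L=(W-lane(0))@RL; k=(abs(L[:,2]-44)<3)&(abs(L[:,1])<32)&(L[:,0]>-15)&(L[:,0]<260); print(L[k,0].min(),L[k,0].max())
E
python3 -m handwheel '[[[0,0,-4,0,0,0,-1],[0,0,-8,0,0,0,-1],[0,0,-12,0,0,0,-1],[0,0,-16,0,0,0,-1],[0,0,-20,0,0,0,-1]]]';python3 -c "
from h import *
st()"
```

```text
40.73830010231774 204.70239789117142
clock: 18.03
eef_pos: [538.1, -270.9, 97.5]
eef_rot: [-1.256, 0.001, -2.088]
wrist_force: [0.6, 1.4, -0.2]
finger_gap: 0.4
t 18.03 pos [ 538.1 -270.9   97.5] rot [-7.1980e+01  4.0000e-02 -1.1966e+02] F [ 0.6  1.4 -0.2] gap 0.4 lane [172.9   1.   21.1] j [-0.53  0.38  1.73  0.01  0.71  1.56]
```

```bash
python3 -m handwheel '[[[0,0,-2.5,0,0,0,-1],[0,0,-5,0,0,0,-1],[0,0,-7.5,0,0,0,-1],[0,0,-10,0,0,0,-1],[0,0,-12,0,0,0,-1]]]';python3 -m handwheel '[[[0,0,-1,0,0,0,-1],[0,0,-2,0,0,0,-1],[0,0,-3,0,0,0,-1]]]';python3 - <<'E'
from h import *
st()
p,d=imaging.camera("side"); W=cloud("side",d).reshape(-1,3)
L=(W-lane(0))@RL; k=(abs(L[:,2]-44)<3)&(abs(L[:,1])<32)&(L[:,0]>-15)&(L[:,0]<260); print(np.sort(L[k,0])[:5],L[k,0].max())
cv2.imwrite("pics/s12.png",cv2.resize(p[170:230,220:340,::-1],None,fx=6,fy=6))
E
```

```text
clock: 18.45
eef_pos: [528.0, -265.2, 93.7]
eef_rot: [-1.256, 0.001, -2.088]
wrist_force: [0.2, -0.7, 0.4]
finger_gap: 0.6
clock: 18.7
eef_pos: [525.4, -263.8, 92.8]
eef_rot: [-1.256, 0.001, -2.088]
wrist_force: [0.2, 0.2, -0.0]
finger_gap: 0.3
t 18.7 pos [ 525.4 -263.8   92.8] rot [-7.1970e+01  4.0000e-02 -1.1966e+02] F [ 0.2  0.2 -0. ] gap 0.3 lane [157.7   0.9  21.1] j [-0.53  0.36  1.78  0.01  0.69  1.55]
[4.03170637 5.14030817 6.55684722 7.21104453 7.37148228] 168.57533875500272
```

View pics/s12.png

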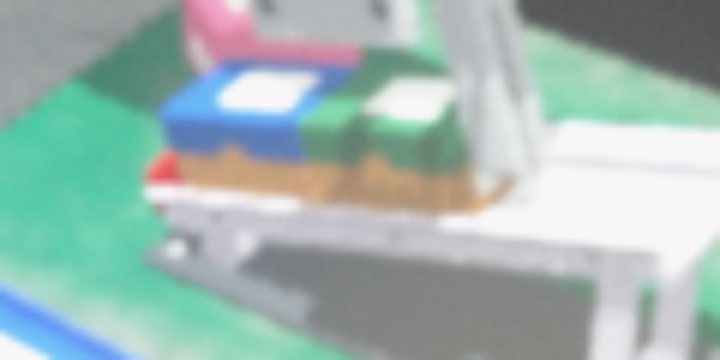

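Nearly there; creep at 1 mm per row, watching force.

```bash
python3 -m handwheel '[[[0,0,-0.8,0,0,0,-1],[0,0,-1.6,0,0,0,-1],[0,0,-2.4,0,0,0,-1]]]'
```

```text
clock: 19.0
eef_pos: [523.4, -262.6, 92.0]
eef_rot: [-1.256, 0.001, -2.088]
wrist_force: [1.6, -0.9, -0.4]
finger_gap: 0.2
```

```bash
python3 -m handwheel '[[[0,0,-0.8,0,0,0,-1],[0,0,-1.6,0,0,0,-1]]]'
```

```text
clock: 19.17
eef_pos: [522.0, -261.8, 91.5]
eef_rot: [-1.256, 0.001, -2.088]
wrist_force: [1.1, -1.0, -0.1]
finger_gap: 0.3
```

```bash
python3 -m handwheel '[[[0,0,-0.6,0,0,0,-1],[0,0,-1.2,0,0,0,-1]]]'
```

```text
clock: 19.33
eef_pos: [521.2, -261.4, 91.3]
eef_rot: [-1.255, 0.001, -2.088]
wrist_force: [3.3, -1.1, 0.9]
finger_gap: 0.4
```

```bash
python3 -m handwheel '[[[0,0,-0.5,0,0,0,-1],[0,0,-0.5,0,0,0,-1]]]'
```

```text
clock: 19.5
eef_pos: [521.1, -261.4, 91.5]
eef_rot: [-1.254, 0.001, -2.089]
wrist_force: [3.7, -2.4, -0.3]
finger_gap: 0.4
```

```bash
python3 -m handwheel '[[[0,0,-0.5,0,0,0,-1],[0,0,-0.5,0,0,0,-1]]]'
```

```text
clock: 19.67
eef_pos: [521.0, -261.3, 91.6]
eef_rot: [-1.253, 0.001, -2.089]
wrist_force: [5.0, -3.0, 0.9]
finger_gap: 0.2
```

```bash
python3 -m handwheel '[[[0,0,-0.5,0,0,0,-1],[0,0,-0.5,0,0,0,-1]]]'; python3 -c "
from h import *
st()"
```

```text
clock: 19.83
eef_pos: [521.0, -261.3, 91.8]
eef_rot: [-1.252, 0.001, -2.089]
wrist_force: [4.5, -2.1, 0.6]
finger_gap: 0.7
t 19.83 pos [ 521.  -261.3   91.8] rot [-7.1710e+01  3.0000e-02 -1.1967e+02] F [ 4.5 -2.1  0.6] gap 0.7 lane [152.5   0.9  21.8] j [-0.53  0.35  1.8   0.01  0.68  1.55]
```

```bash
python3 -m handwheel '[[[0,0.5,-1.0,-0.2,0,0,-1],[0,0.5,-1.6,-0.2,0,0,-1],[0,0.5,-1.6,-0.2,0,0,-1]]]'; python3 - <<'E'
from h import *
st()
p,d=imaging.camera("side"); W=cloud("side",d).reshape(-1,3)
L=(W-lane(0))@RL; k=(abs(L[:,2]-44)<3)&(abs(L[:,1])<32)&(L[:,0]>-15)&(L[:,0]<260); print(np.sort(L[k,0])[:5],L[k,0].max())
cv2.imwrite("pics/s13.png",cv2.resize(p[170:230,220:340,::-1],None,fx=6,fy=6))
E
```

```text
clock: 20.08
eef_pos: [520.9, -261.3, 92.0]
eef_rot: [-1.251, 0.001, -2.089]
wrist_force: [8.4, -4.0, 1.0]
finger_gap: 0.5
t 20.08 pos [ 520.9 -261.3   92. ] rot [-7.1690e+01  3.0000e-02 -1.1967e+02] F [ 8.4 -4.   1. ] gap 0.5 lane [152.5   0.8  22. ] j [-0.53  0.35  1.8   0.01  0.68  1.55]
[0.04338412 0.26431002 0.33719789 0.45099348 0.79377987] 162.06844725354406
```

View pics/s13.png

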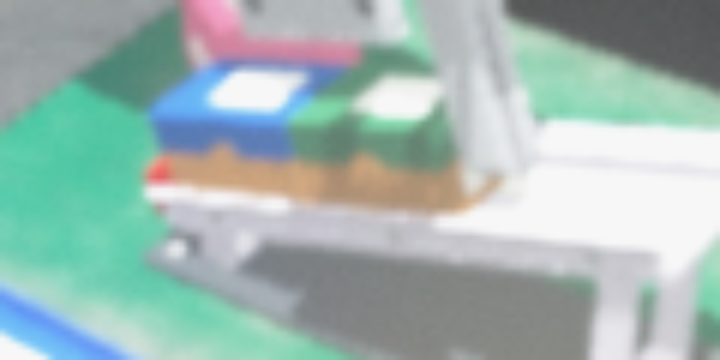

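```bash
python3 -m handwheel '[[[0,0,3,0,0,0,-1],[0,0,8,0,0,0,-1],[0,0,15,0,0,0,-1],[0,-25,20,0,0,0,-1],[0,-60,20,0,0,0,-1]]]'; python3 -m handwheel '[[[0,-40,-30,0,0,0,-0.5],[0,-70,-65,0,0,0,0],[0,-70,-100,0,0,0,0.5],[0,-70,-110,0,0,0,0.5],[0,-70,-110,0,0,0,0.5]]]'; python3 - <<'E'
from h import *
st();
p,d=imaging.camera("wrist"); cv2.imwrite("pics/w14.png",p[:,:,::-1])
p,d=imaging.camera("side"); W=cloud("side",d).reshape(-1,3)
L=(W-lane(0))@RL; k=(abs(L[:,2]-44)<3)&(abs(L[:,1])<32)&(L[:,0]>-15)&(L[:,0]<260); print(np.sort(L[k,0])[:5],L[k,0].max())
go([463.6,-400.9,140],Rtool(-28.4))
E
```

```text
clock: 20.55
eef_pos: [520.6, -261.2, 153.3]
eef_rot: [-1.257, 0.001, -2.089]
wrist_force: [-0.3, -0.2, 0.4]
finger_gap: 0.3
clock: 20.97
eef_pos: [409.2, -197.6, 186.0]
eef_rot: [-1.257, 0.001, -2.089]
wrist_force: [-0.1, 0.0, 0.7]
finger_gap: 30.5
t 20.97 pos [ 409.2 -197.6  186. ] rot [-7.2040e+01  4.0000e-02 -1.1967e+02] F [-0.1  0.   0.7] gap 30.5 lane [ 59.3   0.8 151.1] j [-0.53 -0.06  2.02  0.01  0.87  1.55]
[0.46957719 0.87503065 0.95498948 1.38439088 1.58737428] 143.66236225755935
shift [149.6  89.1 123.7] rot [-14.06 -90.46  14.32] dist 213.6 92.7 rows 12.9
```

View pics/w14.png

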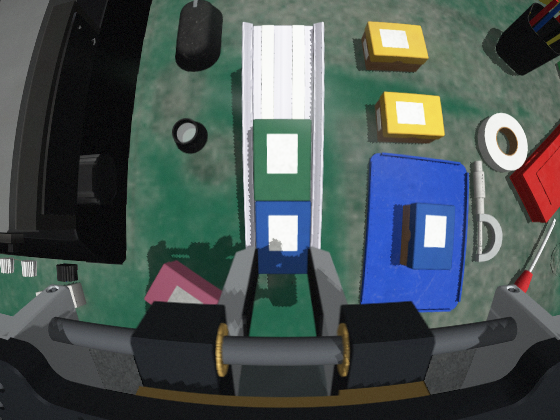

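```bash
python3 -m handwheel '[[[12,0,9,-1,-6.6,1,0.5],[24,2,18,-2,-13.2,2,0.5],[36,5,27,-3,-19.8,3,0.5],[48,10,36,-4,-26.4,4,0.5],[60,18,45,-5,-33,5,0.5]]]'; python3 -c "
from h import *
st();go([463.6,-400.9,140],Rtool(-28.4))"
```

```text
clock: 21.48
eef_pos: [424.9, -277.0, 183.5]
eef_rot: [-1.366, -0.065, -1.504]
wrist_force: [0.1, 1.4, -0.3]
finger_gap: 69.5
t 21.48 pos [ 424.9 -277.   183.5] rot [-78.25  -3.74 -86.18] F [ 0.1  1.4 -0.3] gap 69.5 lane [108.9 -60.3 132.4] j [-0.7   0.12  1.82  0.11  1.01  0.75]
shift [123.1  56.8  19.2] rot [ -8.85 -57.17   9.33] dist 136.9 58.6 rows 8.2
```

```bash
python3 -m handwheel '[[[16,2,3,-1,-6.6,1.1,0.5],[32,8,6,-2,-13.2,2.2,0.5],[48,14,9,-3,-19.8,3.2,0.5],[64,20,12,-4.1,-26.4,4.3,0.5],[80,28,14,-5.1,-33,5.4,0.5]]]'; python3 -c "
from h import *
st();go([463.6,-400.9,120],Rtool(-28.4))"
```

```text
clock: 21.9
eef_pos: [450.8, -358.7, 163.5]
eef_rot: [-1.494, -0.052, -0.914]
wrist_force: [0.5, 0.5, 0.8]
finger_gap: 70.4
t 21.9 pos [ 450.8 -358.7  163.5] rot [-85.6   -2.97 -52.39] F [0.5 0.5 0.8] gap 70.4 lane [ 162.6 -118.6   93.9] j [-0.77  0.36  1.56  0.07  1.16  0.12]
shift [ 38.9  44.3 -19. ] rot [ -3.72 -23.86   3.85] dist 61.9 24.4 rows 3.4
```

```bash
python3 -m handwheel '[[[10,6,-5,-1,-6.6,1,0.5],[20,16,-10,-2,-13.2,2.1,0.5],[30,28,-15,-3,-19.8,3.2,0.5],[39,40,-19,-3.7,-23.9,3.9,0.5],[39,44,-19,-3.7,-23.9,3.9,0.5]]]'; python3 -m handwheel '[[[0,0,0,0,0,0,0.5]]]'; python3 - <<'E'
from h import *
st();go([463.6,-400.9,29],Rtool(-28.4))
p,d=imaging.camera("wrist"); cv2.imwrite("pics/w15.png",p[:,:,::-1])
for n in ("top","side"):
    p,d=imaging.camera(n); np.save(f"pics/{n}15.npy",d); cv2.imwrite(f"pics/{n}15.png",p[:,:,::-1])
    W=cloud(n,d).reshape(-1,3); hsv=cv2.cvtColor(p,cv2.COLOR_RGB2HSV).reshape(-1,3); x,y,z=W.T
    for cx,cy in((464,-401),(550,-446)):
        k=(np.abs(x-cx)<55)&(np.abs(y-cy)<55)&(np.abs(z-43.5)<3); 
        if k.sum()>20: print(n,k.sum(),cv2.minAreaRect(W[k][:,:2].astype(np.float32)),np.median(z[k]))
E
```

```text
clock: 22.32
eef_pos: [464.3, -402.2, 117.2]
eef_rot: [-1.57, 0.004, -0.492]
wrist_force: [-0.2, 0.4, -0.1]
finger_gap: 70.3
clock: 22.4
eef_pos: [464.6, -402.3, 115.6]
eef_rot: [-1.569, 0.006, -0.494]
wrist_force: [-0.6, 0.7, 0.4]
finger_gap: 70.7
t 22.4 pos [ 464.6 -402.3  115.6] rot [-89.91   0.35 -28.33] F [-0.6  0.7  0.4] gap 70.7 lane [ 179.8 -149.6   38. ] j [-0.77  0.54  1.42 -0.    1.19 -0.28]
shift [-1.  86.6  0.6] rot [-0.09  0.07 -0.35] dist 86.6 0.4 rows 2.1
side 588 ((463.1515197753906, -401.0876770019531), (74.5599594116211, 51.0611572265625), 61.361473083496094) 43.37850578689148
side 681 ((552.689208984375, -441.36669921875), (73.59420776367188, 50.02515411376953), 64.2197494506836) 43.52506291583177
```

View pics/w15.png

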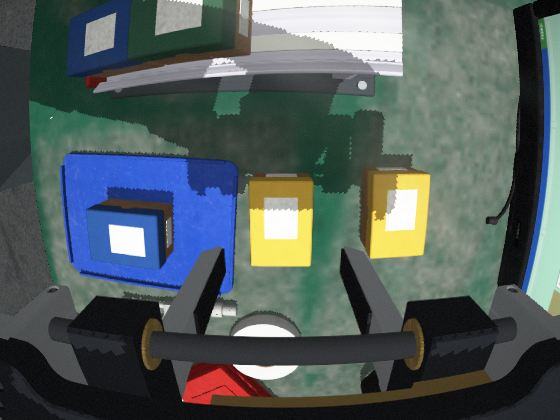

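View pics/top15.png

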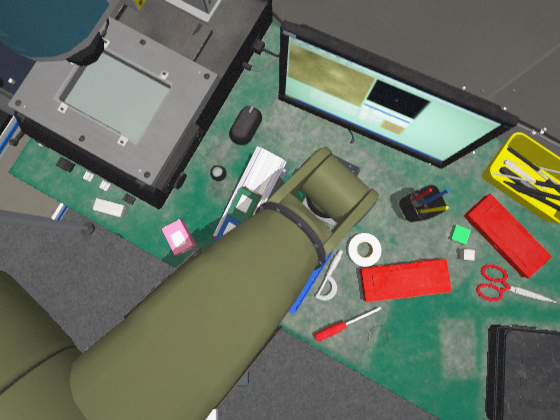

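```bash
python3 - <<'E'
from h import *
d=np.load("pics/top9.npy");W=cloud("top",d).reshape(-1,3); x,y,z=W.T
for cx,cy in((464,-401),(550,-446)):
    k=(np.abs(x-cx)<55)&(np.abs(y-cy)<55)&(np.abs(z-43.)<3); 
    print(k.sum(),cv2.minAreaRect(W[k][:,:2].astype(np.float32)),np.median(z[k]))
E
python3 -m handwheel '[[[-0.5,25,0.5,-0.1,0,-0.3,0.5],[-0.5,55,0.5,-0.1,0,-0.3,0.5],[-0.5,75,0.5,-0.1,0,-0.3,0.5],[-0.5,85,0.5,-0.1,0,-0.3,0.5],[-0.5,85,0.5,-0.1,0,-0.3,0.5]]]';python3 -c "
from h import *
st()"
```

```text
533 ((465.0188903808594, -400.12554931640625), (71.0904541015625, 50.2523078918457), 61.917789459228516) 43.83217224119721
521 ((532.4908447265625, -429.8952331542969), (71.8739013671875, 99.15771484375), 63.67896270751953) 43.861457704570284
clock: 22.97
eef_pos: [463.5, -400.6, 31.2]
eef_rot: [-1.571, 0.001, -0.495]
wrist_force: [-0.8, -0.0, -0.0]
finger_gap: 70.6
t 22.97 pos [ 463.5 -400.6   31.2] rot [-9.000e+01  5.000e-02 -2.834e+01] F [-0.8 -0.  -0. ] gap 70.6 lane [ 151.9 -148.6  -41.8] j [-0.77  0.64  1.49 -0.    1.02 -0.28]
```

```bash
python3 - <<'E'
from h import *
d=np.load("pics/top9.npy");W=cloud("top",d).reshape(-1,3); x,y,z=W.T
k=(np.abs(x-553)<48)&(np.abs(y+441)<45)&(np.abs(z-43.)<3)&((x-508)*.88-(y+421)*.477>0)
print(k.sum(),cv2.minAreaRect(W[k][:,:2].astype(np.float32)))
E
python3 -m handwheel '[[[0,2,0,0,0,0,0.2],[0,2,0,0,0,0,-0.1],[0,2,0,0,0,0,-0.3],[0,2,0,0,0,0,-0.3],[0,2,0,0,0,0,-0.3]]]' 20;python3 -m handwheel '[[[0,-4,0,0,0,0,-0.3],[0,-15,0,0,0,0,-0.3],[0,-40,0,0,0,0,-0.3],[0,-75,0,0,0,0,-0.3],[0,-90,0,0,0,0,-0.3]]]';python3 -c "
from h import *
st()"
```

```text
519 ((554.18408203125, -440.6265869140625), (71.8739013671875, 50.752872467041016), 63.67896270751953)
clock: 23.38
eef_pos: [463.9, -401.0, 30.4]
eef_rot: [-1.571, -0.001, -0.495]
wrist_force: [-1.1, 1.4, 7.2]
finger_gap: 49.8
clock: 23.8
eef_pos: [464.7, -401.7, 125.4]
eef_rot: [-1.573, -0.005, -0.495]
wrist_force: [0.4, 0.5, -1.5]
finger_gap: 49.9
t 23.8 pos [ 464.7 -401.7  125.4] rot [-90.1   -0.3  -28.34] F [ 0.4  0.5 -1.5] gap 49.9 lane [ 182.6 -149.    47.3] j [-0.77  0.52  1.43 -0.    1.19 -0.28]
```

```bash
python3 -c "
from h import *
go([553.2,-441.4,125],Rtool(-26.2))"; python3 -m handwheel '[[[25,-2,8,0,-0.5,0,-0.3],[55,-1,14,0,-1,0.2,-0.3],[80,0,19,0,-2,0.3,-0.3],[95,1,21,0.1,-2.1,0.3,-0.3],[97,1,22,0.1,-2.1,0.3,-0.3]]]';python3 -m handwheel '[[[0,0,0,0,0,0,-0.3]]]';python3 -c "
from h import *
st();go([553.2,-441.4,78],Rtool(-26.2))"
```

```text
shift [96.8  0.9  7.1] rot [ 0.1  -2.14  0.3 ] dist 97.0 2.2 rows 2.3
clock: 24.22
eef_pos: [562.2, -428.5, 124.9]
eef_rot: [-1.571, -0.0, -0.457]
wrist_force: [-0.1, -0.0, -1.6]
finger_gap: 50.0
clock: 24.3
eef_pos: [562.3, -428.3, 124.8]
eef_rot: [-1.571, 0.0, -0.457]
wrist_force: [0.2, -0.3, -2.4]
finger_gap: 50.3
t 24.3 pos [ 562.3 -428.3  124.8] rot [-8.999e+01  2.000e-02 -2.617e+01] F [ 0.2 -0.3 -2.4] gap 50.3 lane [ 275.6 -123.7   16.5] j [-0.7   0.73  1.09  0.    1.32 -0.25]
shift [ -2.4  46.8 -15.8] rot [-0.01  0.03 -0.02] dist 49.5 0.0 rows 1.2
```

```bash
python3 -m handwheel '[[[-1,0,-6,0,0,0,-0.3],[-2.4,5,-13,0,0,0,-0.3],[-2.4,18,-15.8,0,0,0,-0.3],[-2.4,33,-15.8,0,0,0,-0.3],[-2.4,40,-15.8,0,0,0,-0.3]]]';python3 -m handwheel '[[[0,0,0,0,0,0,-0.3]]]';python3 -c "
from h import *
st();go([553.2,-441.4,78],Rtool(-26.2))"
```

```text
clock: 24.72
eef_pos: [551.5, -441.4, 82.0]
eef_rot: [-1.57, 0.003, -0.458]
wrist_force: [-0.1, -0.2, -2.2]
finger_gap: 50.0
clock: 24.8
eef_pos: [550.5, -441.1, 79.8]
eef_rot: [-1.569, 0.006, -0.458]
wrist_force: [0.6, -0.2, -2.3]
finger_gap: 50.0
t 24.8 pos [ 550.5 -441.1   79.8] rot [-89.9    0.35 -26.27] F [ 0.6 -0.2 -2.3] gap 50.0 lane [ 257.9 -140.7  -25. ] j [-0.73  0.77  1.13  0.    1.25 -0.27]
shift [2.6 1.8 0.9] rot [-0.1  -0.07 -0.35] dist 3.3 0.4 rows 0.1
```

```bash
python3 -m handwheel '[[[1.3,0,0.5,0,0,-0.3,-0.3],[2.6,1,0.9,-0.1,0,-0.3,-0.3],[2.6,2,0.9,-0.1,0,-0.3,-0.3],[2.6,2,0.9,-0.1,0,-0.3,-0.3]]]';python3 -c "
from h import *
st();go([553.2,-441.4,75.5],Rtool(-26.2))"
```

```text
clock: 25.13
eef_pos: [553.4, -441.4, 78.2]
eef_rot: [-1.571, 0.0, -0.458]
wrist_force: [-0.2, 0.6, -2.3]
finger_gap: 50.1
t 25.13 pos [ 553.4 -441.4   78.2] rot [-9.001e+01  2.000e-02 -2.625e+01] F [-0.2  0.6 -2.3] gap 50.1 lane [ 260.  -139.5  -27.4] j [-0.72  0.77  1.13 -0.    1.24 -0.27]
shift [-0.2  2.7 -0.1] rot [ 0.01 -0.05 -0.02] dist 2.7 0.1 rows 0.1
```

```bash
python3 -m handwheel '[[[-0.2,1,0,0,0,0,-0.3],[-0.2,2,0,0,0,0,-0.3],[-0.2,3,0,0,0,0,-0.3],[-0.2,3,0,0,0,0,-0.3]]]'
```

```text
clock: 25.47
eef_pos: [553.2, -441.3, 75.0]
eef_rot: [-1.571, 0.0, -0.458]
wrist_force: [0.4, -0.1, -1.9]
finger_gap: 49.8
```

```bash
python3 -m handwheel '[[[0,0.5,0,0,0,0,-0.3],[0,1,0,0,0,0,-0.3]]]'; python3 - <<'E'
from h import *
p,d=imaging.camera("side"); cv2.imwrite("pics/s16.png",cv2.resize(p[190:310,250:400,::-1],None,fx=5,fy=5,interpolation=cv2.INTER_CUBIC))
E
```

```text
clock: 25.63
eef_pos: [553.3, -441.3, 74.5]
eef_rot: [-1.571, 0.0, -0.458]
wrist_force: [-2.7, 2.1, 5.1]
finger_gap: 49.4
```

View pics/s16.png

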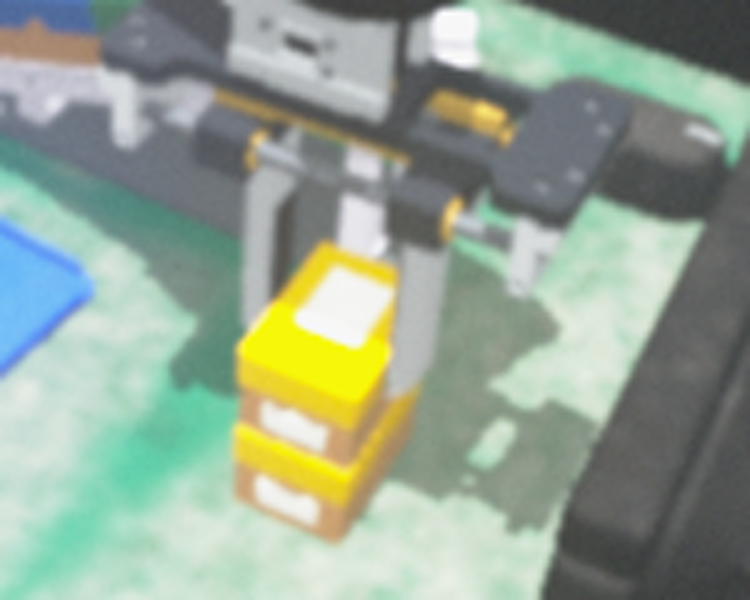

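```bash
python3 -m handwheel '[[[0,0,0,0,0,0,0.1],[0,0,0,0,0,0,0.5],[0,0,0,0,0,0,0.5],[0,-25,0,0,0,0,0.5],[0,-60,0,0,0,0,0.5]]]'; python3 -m handwheel '[[[0,-40,0,0,0,0,0.5],[-35,-80,0,0,0,0,0.5],[-75,-100,-20,0,0,0,0.5],[-115,-110,-50,0,0,0,0.5],[-150,-110,-85,0,0,0,0.5]]]'; python3 -m handwheel '[[[-30,0,-35,0,0,0,0.5],[-50,0,-70,0,0,0,0.5],[-60,0,-105,0,0,0,0.5],[-60,0,-130,0,0,0,0.5],[-60,0,-130,0,0,0,0.5]]]'; python3 - <<'E'
from h import *
st()
for n in ("top","side"):
    p,d=imaging.camera(n); np.save(f"pics/{n}17.npy",d); cv2.imwrite(f"pics/{n}17.png",p[:,:,::-1])
    W=cloud(n,d).reshape(-1,3); x,y,z=W.T
    k=(np.abs(x-553)<60)&(np.abs(y+441)<60)&(np.abs(z-87.5)<3); print(n,k.sum(),cv2.minAreaRect(W[k][:,:2].astype(np.float32)),np.median(z[k]))
    L=(W-lane(0))@RL; k=(abs(L[:,2]-44)<3)&(abs(L[:,1])<32)&(L[:,0]>-15)&(L[:,0]<260)
    if k.any(): print(cv2.minAreaRect(L[k][:,:2].astype(np.float32)),np.sort(L[k,0])[:3],np.sort(L[k,0])[-3:])
    k=(np.abs(x-336)<90)&(np.abs(y+346)<90)&(np.abs(z-47.5)<3)
    if k.sum()>20: print('old',cv2.minAreaRect(W[k][:,:2].astype(np.float32)),z[k].std())
E
```

```text
clock: 26.1
eef_pos: [552.2, -440.4, 131.6]
eef_rot: [-1.569, 0.006, -0.458]
wrist_force: [0.7, -0.3, 0.2]
finger_gap: 69.6
clock: 26.52
eef_pos: [411.2, -441.7, 241.9]
eef_rot: [-1.571, 0.003, -0.456]
wrist_force: [0.2, -1.8, 0.8]
finger_gap: 70.3
clock: 26.93
eef_pos: [296.9, -535.0, 242.0]
eef_rot: [-1.572, 0.003, -0.461]
wrist_force: [0.7, 0.8, 0.2]
finger_gap: 70.6
t 26.93 pos [ 296.9 -535.   242. ] rot [-90.05   0.15 -26.39] F [0.7 0.8 0.2] gap 70.6 lane [ 142.8 -348.   182.9] j [-1.12  0.42  1.29 -0.    1.43 -0.66]
top 617 ((554.7291259765625, -440.8275146484375), (71.41234588623047, 50.308231353759766), 64.41647338867188) 88.05535130727765
((72.52044677734375, 1.2793769836425781), (144.55264282226562, 50.713531494140625), 0.7551846504211426) [0.42421658 0.6282355  0.97045078] [144.23198519 144.53827961 144.55648567]
old ((336.8082580566406, -346.0517578125), (49.820491790771484, 71.86287689208984), 57.09115219116211) 1.3658393414518808
side 703 ((553.163330078125, -441.7073974609375), (74.31718444824219, 50.01536178588867), 63.777286529541016) 87.53173931300273
((71.34706115722656, -0.20778846740722656), (145.37310791015625, 52.649539947509766), 1.7146285772323608) [-1.08280077  0.47108765  0.75759627] [143.58613681 143.87082053 144.1751833 ]
old ((335.9126281738281, -347.47021484375), (50.74256896972656, 72.7305908203125), 56.97090148925781) 0.9442620761327948
```

View pics/side17.png

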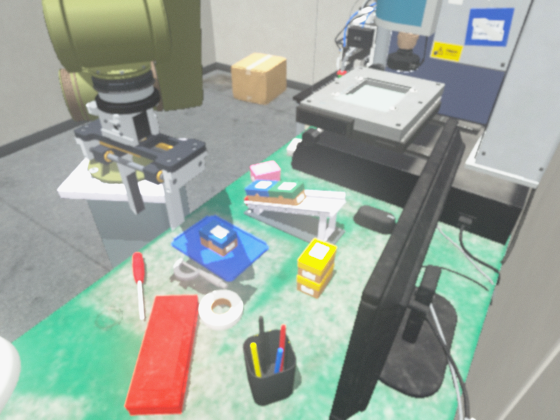

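View pics/top17.png

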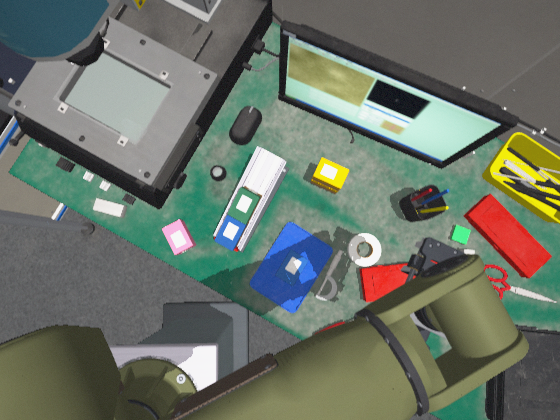

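```bash
python3 -m handwheel '[[[0,0,0,0,0,0,0.5],[0,0,0,0,0,0,0.5],[0,0,0,0,0,0,0.5],[0,0,0,0,0,0,0.5],[0,0,0,0,0,0,0.5]]]'; python3 - <<'E'
from cell import order
print(order.sign_off())
E
```

```text
clock: 27.45
eef_pos: [300.0, -531.9, 241.9]
eef_rot: [-1.571, 0.003, -0.457]
wrist_force: [-0.5, -0.4, -0.3]
finger_gap: 70.3
the job is handed in; nothing more can be done
None
```

The job is done and handed in at about 27.5 s of robot time, in the order you asked.

**What I did**
- **Oldest box:** I took the front blue-lidded box out of the lane and laid it flat near the middle of the blue tray.
- **Yellow box off the pile:** I set the top yellow-lidded box on a free spot on the bench.
- **Green box into the lane:** I loaded the green-lidded box lid up behind the remaining blue one. I then pushed the row slowly down to the red stop with the closed fingers, and the readings peaked at about 9 N.
- **Yellow box back:** I put the yellow-lidded box back on the bottom box.

**Last checks (top and side cameras)**
- **Row in the lane:** it measures about 144.5 mm (top) and 145.4 mm (side) for two 72 mm boxes. Its lower end is within about 1 mm of the stop, so I see no gap. The fitted outline is turned 0.8° in the top view and 1.7° in the side view, which I put down to measuring noise.
- **Yellow on yellow:** the top box sits about 0.5 mm and under 1° from the bottom box, using the bottom box's position measured before I placed it.
- **Bottom box:** I did not measure how far it moved over the job. The pile's boxes were not perfectly aligned at the start, so the start pictures do not give its exact position.
- **Oldest box:** it lies flat on the tray.
- **Loupe, tape roll and micrometer:** they looked unmoved in the pictures; I did not measure them.

The two cameras disagreed by 1–2 mm throughout, so I averaged them. One sideways move over the bottom box was mistyped by about 15 mm. I corrected it while the box was still in the air, before lowering it.

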